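# Flip the hex key, break the stiff cam screw and take the blank out of the clamp

## Task

The hex key was left with its long arm in the stiff screw of the clamp stand. Pull it out without turning the screw, flip it so that its short arm is pushed well into the socket and its long arm sticks out level to the left as you face the screw, then lever the long arm down to turn the screw anti-clockwise by about 30 degrees, which draws the locking pin, and leave the key in the socket. Then slide the brown blank up out of the slot and lower it, still upright, into the blue bin, without dropping it or disturbing the brown sanding block, yellow bar, paste pot and tape roll.

Things in the scene. Friction and masses are not known exactly. Their poses are not given: they have to be found in the camera images.
- socket_mouth (a point): Centre of the mouth of the screw's hexagonal socket, on the screw's axis, 140 mm above the table. Axes: x level into the socket, z up, y to the left for someone facing the screw. The steel head is 36 mm across and stands 40 mm out of the stand's front wall; socket 16.6 mm across flats, 40 mm deep, two flats facing left and right, with a lead-in about 22 mm across at the mouth.
- clamp: Green clamp stand, fixed to the table. Origin on the table right under the socket mouth, axes as there. Front wall x = 40 to 54 mm, slot for the blank 54 to 64.5 mm, back wall to 83 mm; 76 mm wide in y, top 175 mm above the table. Base plate 12 mm thick, 96 mm wide, x = 24 to 124 mm. The space beside and in front of the screw head is free.
- cam_screw (a joint): The stiff screw: 0 is locked (the start); grows, up to 0.9 rad, as it turns anti-clockwise seen from its front (an arm on the left goes down). 0.35 N m of friction holds it where it is left. The key has about 0.2 rad of play to each side. A pin behind the screw sits in the blank's hole and draws back 16 mm per rad: from 0.43 rad on the blank is free.
- key_mid (a point): Grip point on the centre line of the key's long arm, 80 mm from the corner. The key: a dark steel L, hexagonal, 14 mm across flats, 0.2 kg. Axes: x along the long arm away from the corner, -y along the short arm, z up. At the start the long arm is 38 mm deep in the socket, its corner sagging 5 or 6 degrees in its play; fingers closing on its sides level the short arm.
- key_corner (a point): Where the centre lines of the key's two arms meet; the long arm ends 168 mm and the short arm 58 mm from here. At the start the short arm points to the right for someone facing the screw, so that a quarter turn anti-clockwise seen from above points the short arm into the socket and the long arm to the left. Its slope along the long arm stays as it is when gripped.
- blank_mid (a point): Centre of the blank: a brown acetate plate 8 mm thick (x), 60 mm wide (y), 110 mm high (z), 0.07 kg, with a 14 mm hole near the centre. It stands in the slot, 59 mm behind the socket mouth, bottom 90 mm and top 200 mm above the table: the top 25 mm stand out of the stand. Slot clearance 2.5 mm in thickness, 4 mm in width; it must rise 85 mm to be out.
- key_short_tip (a point): Centre of the end face of the key's short arm.
- key_long_tip (a point): Centre of the end face of the key's long arm.
- bin: Blue open-topped bin fixed to the table: outside 42 mm (its x) by 96 mm (its y), 75 mm high, walls and floor 4 mm; inside 34 by 88 mm. Origin at the centre of its underside. A blank stands in it with its 60 mm width along the bin's y and leans on a wall when let go.
- sand_block: Brown sanding block lying flat, 65 x 95 x 26 mm, origin under its centre: leave alone.
- yellow_bar: Yellow bar of polishing compound, 45 x 110 x 38 mm, origin under its centre: leave alone.
- paste_pot: White pot with a red lid, 65 mm across, 42 mm high, origin under its centre: leave alone.
- tape: Roll of tape lying flat, 104 mm across, 19 mm high, origin under its centre: leave alone.
Not all that is in view belongs to the job. What is shaped like the part that bears key_mid but orange is not meant. Leave any green look-alike of the part that bears blank_mid alone.

How it is judged (in metres and radians):
On the way, in this order (a step that is already met when the one before it is completed fails the run):
1. the key's short arm is at least 18 mm deep in the socket with the long arm to the left, within 20 degrees of level, the screw still turned by less than 0.12 rad (x of key_short_tip in the frame of socket_mouth above 0.018 m and y of key_short_tip in the frame of socket_mouth between -0.006 and 0.006 m and z of key_short_tip in the frame of socket_mouth between -0.006 and 0.006 m and y of key_long_tip in the frame of socket_mouth above 0.158 m and value of joint cam_screw below 0.12 rad), for 0.2 s.
2. the screw is turned by more than 0.46 rad with the key's short arm in the socket and the long arm on the left (value of joint cam_screw above 0.46 rad and x of key_short_tip in the frame of socket_mouth above 0.015 m and y of key_long_tip in the frame of socket_mouth above 0.06 m), for 0.2 s.
At the end, for the whole second after the job is handed in: The screw is turned by more than 0.44 rad with the key's short arm still at least 10 mm deep in the socket; the blank stands or leans in the bin (its centre within 25 mm of the bin's centre in the bin's x, 30 mm in its y, less than 68 mm above the table, tilted less than 0.5 rad) and is at rest (value of joint cam_screw above 0.44 rad and distance between key_short_tip and socket_mouth below 0.044 m and x of key_short_tip in the frame of socket_mouth above 0.01 m and x of blank_mid in the frame of bin between -0.025 and 0.025 m and y of blank_mid in the frame of bin between -0.03 and 0.03 m and height (world z) of blank_mid below 0.068 m and angle between blank_mid's own z axis and vertical below 0.5 rad and linear speed of blank below 0.03 m/s); the robot touches nothing.
It fails at once if the blank falls into or onto the bin (faster than 0.8 m/s there) (linear speed of blank above 0.8 m/s and horizontal distance between blank_mid and bin below 0.06 m and height (world z) of blank_mid below 0.13 m).
It fails at once if a bystander is moved by more than 30 mm (distance of any of sand_block, yellow_bar, paste_pot, tape from where it was at the start of the episode above 0.03 m).
It also fails if it takes over 67 s, if anything falls off the work surface, if the arm or the gripper's body presses on something with over 40 N, if the wrist force passes 120 N, or if a joint passes its speed limit or range.

## Robot

A 6-joint arm with a two-finger parallel gripper is mounted at the origin on the work surface; the furniture and walls round the work are solid. World frame = base frame: x ahead of the robot, y to its left, z up, the work surface at z = 0. Lengths are in m, angles in degrees, forces in N, time in s.
With the tool pointing down it reaches from about 0.25 to 0.775 m from the base axis. Payload 8.9 kg.
Tool frame: the origin (TCP) lies between the finger pads; the fingertips stand 11 mm ahead of it and the grasp point (between the pads) lies 8 mm behind it; z points along the fingers, y is the direction in which the jaws open and shut (so a half turn about z gives the same grasp; the last joint's range is limited). The gripper opens to 85 mm and grips with 20 to 120 N. Pads are 22 mm wide; open, the fingers measure 114 mm over their backs; the gripper's body (76 mm by 85 mm) begins 54 mm behind the grasp point. The pads swing forward as they close: fully open they stand 13 mm farther back than shut.
Start: joints at [-75.361, 16.656, -8.789, 64.555, 0, 82.019], TCP at [0.202, -0.485, 0.242] pointing down, gripper open.
Joint ranges: [-144.48, 144.48], [-52.06, 99.96], [-74.48, 78.29], [-112.23, 115.85], [-86.99, 84.42], [-180, 180]. Speed limits (degrees/s): [127.2, 127.2, 159.86, 180, 180, 180].

## Interface

Orientations are given as a 3x3 rotation matrix whose columns are the frame's x, y, z axes.
In Python, from workcell import manip gives the robot as it stands.
- The arm moves only by the shell command python3 -m inch 'ROWS' [FORCE]. ROWS is a JSON object of lists of equal length, an entry for each row: "jaw": the closure, from -1 (fully open) to 1 (shut), so that 0 is half open; "xyz": the shift along the world's x, y, z in cm, a list of three; "twist": the turn, a rotation vector about the world's x, y, z in rad, a list of three. A call has 1 to 10 rows; each row is the pose to reach, as a shift and turn from the pose measured when the call began; what a row does not reach only later rows make up. A row lasts 1/12 s, in which the tool goes at most 41.7 mm and 7.16 degrees, less where a joint would pass 70% of its speed; a pose out of reach is approached as far as the arm can. A call with a gripper value outside its range is refused whole. The fingers move at their own pace and stop on an object; FORCE is the grip in N (left out, the last holds). Time passes only in rows, so rows that repeat a pose let the fingers close. It gives the time, the measured TCP pose, the force and the opening at its end, in the units of the state.
- manip.observe(): the state, without advancing time (a new reading comes with each control period).
- manip.snapshot(name): name is "scene" or "top" or "wrist"; returns a dict with "image" (384x512x3 uint8, red, green, blue), "fx", "fy", "cx", "cy" (pixels), "cam_to_world" (4x4, takes a point from camera to world coordinates). Camera axes: x right, y up, looking along -z (the intrinsics and any distortion apply to the point x, -y, -z); pixel columns grow to the right and rows downward; lengths in m; the calibration is good to about 2 mm. A picture is of the moment at which its call begins. There is no depth.
- manip.sign_off(): hands the job in, once; it reports no verdict.
The state is a dict: "clock": time; "qpos": joint angles; "joint_vel": joint speeds; "tau": joint torques, N m; "eef_pos": TCP position; "ee_rot": TCP orientation; "contact_force": force on the tool from outside, world axes, zero at the start; "wrist_torque": the same for the moment, N m; "opening": opening from 0.0 (shut) to 1.0 (fully open).
Only numpy, scipy, OpenCV 4.12 (cv2) and the standard library are available. Lean on these libraries where they do the work, as an engineer would, in place of code of your own. Each camera call takes 0.05 s, during which the arm holds its last target.

## Working session

There is one attempt and no reset: what is moved stays moved. The work goes in short steps, Python scripts to look and compute and a shell command to move; the robot and the scene stay as the last step left them, time stands still between calls to the robot, and variables do not carry over. Pictures are saved under pics/ and viewed, and the job is handed in when it is done.

```bash
mkdir -p pics; ls; python3 - <<'E'
from workcell import manip
import cv2,numpy as np
print(manip.observe())
for n in ["scene","top","wrist"]:
    s=manip.snapshot(n)
    cv2.imwrite(f"pics/{n}0.png",s["image"][:,:,::-1])
    print(n,{k:(np.round(v,4).tolist() if k!="image" else 0) for k,v in s.items()})
E
```

```text
pics
{'clock': 0.0, 'qpos': array([-7.53621638e+01,  1.66889194e+01, -8.83080206e+00,  6.45521622e+01,
       -1.15549974e-03,  8.20191560e+01]), 'joint_vel': array([-0.03325226,  0.00416685, -0.02856885,  0.04503544, -0.01053478,
        0.03612898]), 'tau': array([ 2.20552167e-03, -5.37141466e+01,  3.31368291e+01,  1.57177693e-02,
       -1.24135795e-04,  1.11795092e-05]), 'eef_pos': array([ 0.20181169, -0.48422499,  0.24173409]), 'ee_rot': array([[ 9.23084897e-01,  3.84596099e-01, -3.36562221e-04],
       [ 3.84596216e-01, -9.23084118e-01,  1.20878864e-03],
       [ 1.54220156e-04, -1.24525509e-03, -9.99999213e-01]]), 'contact_force': array([-0.3375976 , -0.08486778,  0.02414252]), 'wrist_torque': array([ 0.00279507, -0.04168438,  0.00456419]), 'opening': 1.0041095798757327}
scene {'image': 0, 'fx': 479.5205, 'fy': 479.5205, 'cx': 258.432, 'cy': 194.7816, 'cam_to_world': [[-0.5345, 0.5979, -0.5973, -0.253], [-0.8451, -0.3743, 0.3816, 0.5233], [0.0046, 0.7088, 0.7054, 0.9673], [0.0, 0.0, 0.0, 1.0]]}
top {'image': 0, 'fx': 407.3443, 'fy': 407.3443, 'cx': 253.9837, 'cy': 185.463, 'cam_to_world': [[0.026, 0.9947, -0.0996, 0.3802], [-0.9996, 0.025, -0.0115, 0.0297], [-0.0089, 0.0998, 0.995, 1.3186], [0.0, 0.0, 0.0, 1.0]]}
wrist {'image': 0, 'fx': 276.2994, 'fy': 276.2994, 'cx': 256.2387, 'cy': 193.6784, 'cam_to_world': [[0.3857, 0.8796, 0.2784, 0.2722], [-0.9226, 0.3683, 0.1145, -0.4551], [-0.0018, -0.301, 0.9536, 0.3736], [0.0, 0.0, 0.0, 1.0]]}
```

View pics/scene0.png

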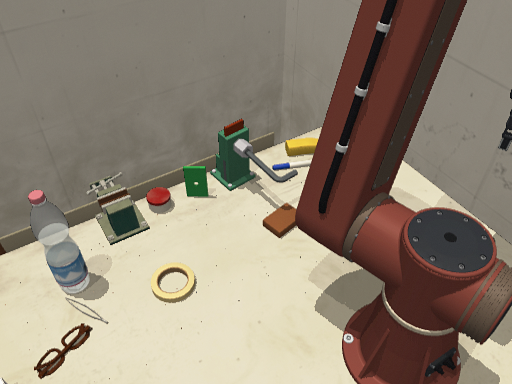

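View pics/top0.png

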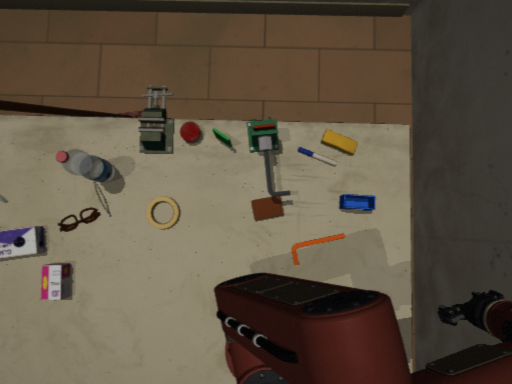

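View pics/wrist0.png

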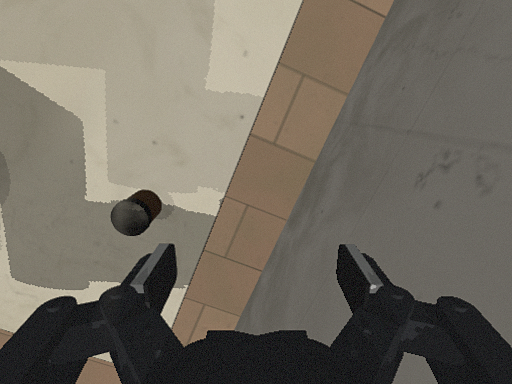

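```bash
python3 - <<'E'
import cv2,numpy as np
t=cv2.imread("pics/top0.png");s=cv2.imread("pics/scene0.png")
a=cv2.resize(t[110:270,235:395],None,fx=3.5,fy=3.5,interpolation=cv2.INTER_CUBIC)
b=cv2.resize(s[110:240,190:330],None,fx=4,fy=4,interpolation=cv2.INTER_CUBIC)
cv2.imwrite("pics/t0c.png",a);cv2.imwrite("pics/s0c.png",b)
E
```

```text
(no output)
```

View pics/t0c.png

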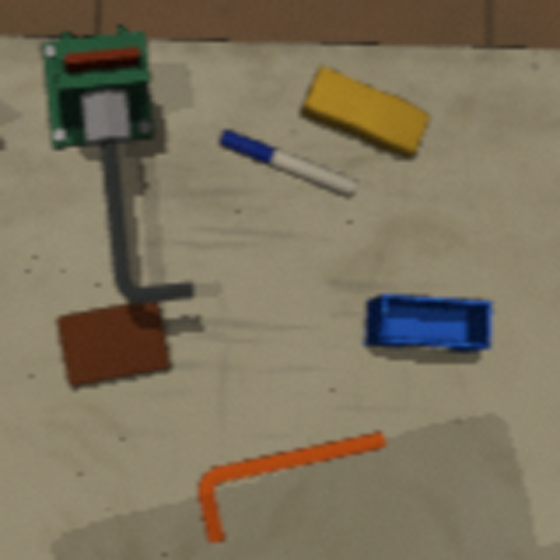

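View pics/s0c.png

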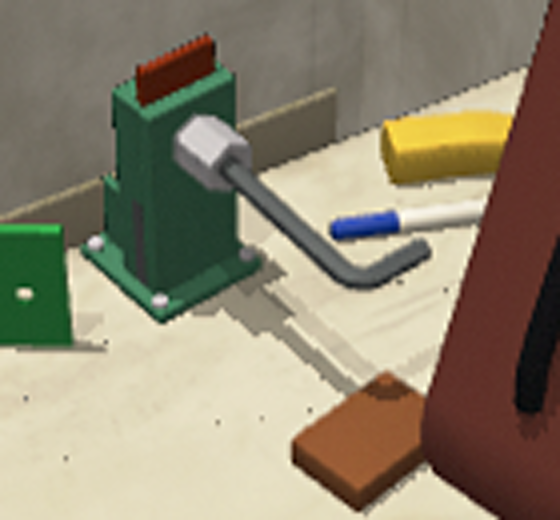

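```bash
cat > h.py <<'E'
import cv2,numpy as np
from workcell import manip
def ray(s,u,v):
    M=np.array(s["cam_to_world"]); d=np.array([(u-s["cx"])/s["fx"],-(v-s["cy"])/s["fy"],-1.])
    d=M[:3,:3]@d; return M[:3,3],d/np.linalg.norm(d)
def plane(s,u,v,z):
    o,d=ray(s,u,v); return o+d*(z-o[2])/d[2]
def tri(r1,r2):
    o1,d1=r1;o2,d2=r2
    t=np.linalg.lstsq(np.c_[d1,-d2],o2-o1,rcond=None)[0]
    a=o1+d1*t[0];b=o2+d2*t[1]; return (a+b)/2,np.linalg.norm(a-b)
def proj(s,p):
    M=np.linalg.inv(s["cam_to_world"]); c=M[:3,:3]@np.array(p)+M[:3,3]
    return s["cx"]+s["fx"]*c[0]/-c[2], s["cy"]-s["fy"]*c[1]/-c[2]
E
python3 - <<'E'
from h import *
t=manip.snapshot("top");s=manip.snapshot("scene")
T=lambda u,v:(235+u/3.5,110+v/3.5)
S=lambda u,v:(190+u/4,110+v/4)
np.set_printoptions(precision=4,suppress=True)
# base bolts, z ~0.014
for n,a in dict(bl=(47,48),br=(148,0),fl=(58,135),fr=(145,128)).items():
    print(n,plane(t,*T(*a),.014))
for n,b in dict(fl=(95,243),fc=(160,300),fr=(247,254)).items():
    print('s',n,plane(s,*S(*b),.014))
# blank top face ends z=.2
print('blank',plane(t,*T(66,58),.2),plane(t,*T(139,50),.2))
print('blank',plane(s,*S(140,70),.2),plane(s,*S(213,37),.2))
# key
print('corner',tri(ray(t,*T(126,293)),ray(s,*S(358,275))))
print('shorttip',tri(ray(t,*T(190,290)),ray(s,*S(425,248))))
print('entry',tri(ray(t,*T(111,142)),ray(s,*S(236,168))))
# bin
hsv=cv2.cvtColor(t["image"],cv2.COLOR_RGB2HSV)
m=cv2.inRange(hsv,(105,120,30),(130,255,255)); m[:, :335]=0
c=max(cv2.findContours(m,0,2)[0],key=cv2.contourArea)
r=cv2.minAreaRect(c);print('bin',r,[plane(t,*p,.075)[:2] for p in cv2.boxPoints(r)], plane(t,*r[0],.06))
E
```

```text
bl [0.7131 0.0682 0.014 ]
br [ 0.7612 -0.0251  0.014 ]
fl [0.6309 0.0558 0.014 ]
fr [ 0.6395 -0.0248  0.014 ]
s fl [0.7099 0.0659 0.014 ]
s fc [0.6313 0.0556 0.014 ]
s fr [ 0.6399 -0.0233  0.014 ]
blank [0.6578 0.0473 0.2   ] [ 0.6657 -0.0109  0.2   ]
blank [0.6563 0.0484 0.2   ] [ 0.6622 -0.0114  0.2   ]
corner (array([ 0.4763, -0.0067,  0.1301]), np.float64(0.0005690925070566539))
shorttip (array([ 0.48  , -0.0613,  0.1244]), np.float64(0.001340818679398017))
entry (array([0.6023, 0.0084, 0.1367]), np.float64(0.0006958174472371868))
bin ((357.04864501953125, 201.52743530273438), (34.506893157958984, 14.232221603393555), 2.8624050617218018) [array([ 0.4429, -0.218 ]), array([ 0.4864, -0.2199]), array([ 0.4838, -0.3249]), array([ 0.4403, -0.3226])] [ 0.4643 -0.275   0.06  ]
```

Candidates (top view pixels): the dark steel key at (268,180) in the screw is the key. The orange L at (318,245) is a decoy. The brown plate in the stand at (264,127) is the blank; the green plate at (222,138) is a decoy, and the brown sanding block at (267,208) and the other vice at (155,130) are not part of the job. The close crops confirm this: the dark key is in the head, and the brown blank stands out of the top of the stand. Both views agree on mouth ≈ (0.603, 0.0115) with yaw ≈ 7°.

```bash
python3 -m inch '{"jaw":[-1,-1,-1,-1,-1,-1,-1,-1,-1,-1],"xyz":[[35,49,1],[35,49,1],[35,49,1],[35,49,1],[35,49,1],[35,49,1],[35,49,1],[35,49,1],[35,49,1],[35,49,1]],"twist":[[0,0,-0.272],[0,0,-0.272],[0,0,-0.272],[0,0,-0.272],[0,0,-0.272],[0,0,-0.272],[0,0,-0.272],[0,0,-0.272],[0,0,-0.272],[0,0,-0.272]]}' 80
```

```text
clock: 1.08
eef_pos: [0.4426, -0.1468, 0.2492]
ee_rot: [[0.992, 0.122, 0.0], [0.122, -0.992, 0.0], [0.0, -0.0, -1.0]]
contact_force: [0.7, -1.1, 0.2]
opening: 1.002
```

```bash
python3 -m inch '{"jaw":[-1,-1,-1,-1,-1,-1,-1],"xyz":[[11,15.2,0],[11,15.2,0],[11,15.2,0],[11,15.2,0],[11,15.2,0],[11,15.2,0],[11,15.2,0]],"twist":[[0,0,0],[0,0,0],[0,0,0],[0,0,0],[0,0,0],[0,0,0],[0,0,0]]}' 80
python3 - <<'E'
from h import *
np.set_printoptions(precision=4,suppress=True)
s=manip.snapshot("wrist");print(manip.observe()["eef_pos"],manip.observe()["qpos"])
cv2.imwrite("pics/w1.png",s["image"][:,:,::-1]);np.save("w1.npy",s,allow_pickle=True)
for p in [(.603,.0115,.14),(.474,-.0044,.13),(.553,.0055,.135),(.661,.0185,.2)]: print(p,proj(s,p))
E
```

```text
clock: 1.67
eef_pos: [0.5528, 0.0063, 0.2486]
ee_rot: [[0.992, 0.125, -0.0], [0.125, -0.992, 0.0], [-0.0, -0.0, -1.0]]
contact_force: [0.6, 0.8, 0.1]
opening: 0.996
[0.5523 0.0054 0.2488] [ -7.0286  19.4754  -3.7931  66.7668   0.0025 165.8827]
(0.603, 0.0115, 0.14) (np.float64(257.4695598313276), np.float64(137.72918313259558))
(0.474, -0.0044, 0.13) (np.float64(256.79697492939596), np.float64(264.1682251609392))
(0.553, 0.0055, 0.135) (np.float64(257.00179205067644), np.float64(192.07293771748155))
(0.661, 0.0185, 0.2) (np.float64(258.58781588740544), np.float64(47.8712661039921))
```

View pics/w1.png

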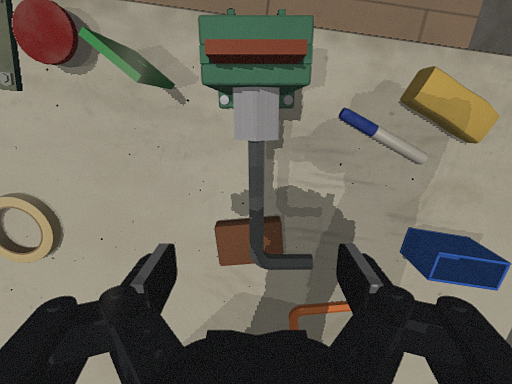

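The wrist view shows the head centred at (257,115), the key's long arm along u≈257, its corner at (257,262) and the blank level at (256,48). All are within about 1 px of the predicted positions. Next I go down onto key_mid.

```bash
python3 -m inch '{"jaw":[-1,-1,-1,-1,-0.5,-0.5],"xyz":[[0.05,0,-4],[0.05,0,-8],[0.05,0,-11],[0.05,0,-12.2],[0.05,0,-12.2],[0.05,0,-12.2]],"twist":[[0,0,0],[0,0,0],[0,0,0],[0,0,0],[0,0,0],[0,0,0]]}' 80
python3 - <<'E'
from h import *
s=manip.snapshot("wrist")
cv2.imwrite("pics/w2.png",s["image"][:,:,::-1])
E
```

```text
clock: 2.22
eef_pos: [0.5521, 0.0043, 0.127]
ee_rot: [[0.993, 0.122, -0.002], [0.122, -0.993, 0.0], [-0.002, -0.0, -1.0]]
contact_force: [0.2, -0.1, 1.1]
opening: 0.757
```

View pics/w2.png

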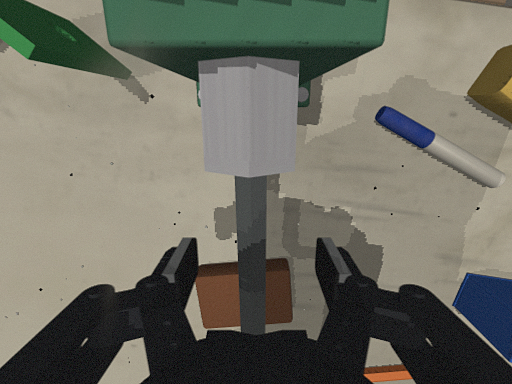

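```bash
python3 -m inch '{"jaw":[-0.2,0.2,0.6,1,1,1,1,1],"xyz":[[0,0.15,0],[0,0.15,0],[0,0.15,0],[0,0.15,0],[0,0.15,0],[0,0.15,0],[0,0.15,0],[0,0.15,0]],"twist":[[0,0,0],[0,0,0],[0,0,0],[0,0,0],[0,0,0],[0,0,0],[0,0,0],[0,0,0]]}' 80
python3 - <<'E'
from h import *
s=manip.snapshot("wrist")
cv2.imwrite("pics/w3.png",s["image"][:,:,::-1]);print(manip.observe())
E
```

```text
clock: 2.93
eef_pos: [0.5534, 0.0062, 0.1284]
ee_rot: [[0.992, 0.123, 0.001], [0.123, -0.992, 0.0], [0.001, -0.0, -1.0]]
contact_force: [-1.0, 1.6, 6.4]
opening: 0.146
{'clock': 2.9833, 'qpos': array([-6.93652037e+00,  2.47131042e+01, -1.49801120e+01,  5.02249772e+01,
        2.27239446e-02,  1.66014951e+02]), 'joint_vel': array([ 0.03400487,  0.01676713,  0.02860126,  0.10021825, -0.04395041,
        0.01793348]), 'tau': array([ -1.55417819, -56.45534992,  28.35804105,  -0.37633111,
        -0.65826036,   0.2569782 ]), 'eef_pos': array([0.553432  , 0.00623199, 0.12843171]), 'ee_rot': array([[ 9.92441453e-01,  1.22710288e-01,  1.46524227e-03],
       [ 1.22710095e-01, -9.92442534e-01,  2.21270496e-04],
       [ 1.48132092e-03, -3.97979942e-05, -9.99998902e-01]]), 'contact_force': array([-1.44481892,  2.93103493,  5.90464858]), 'wrist_torque': array([0.40057094, 0.01434482, 0.21524439]), 'opening': 0.14572833296765914}
```

View pics/w3.png

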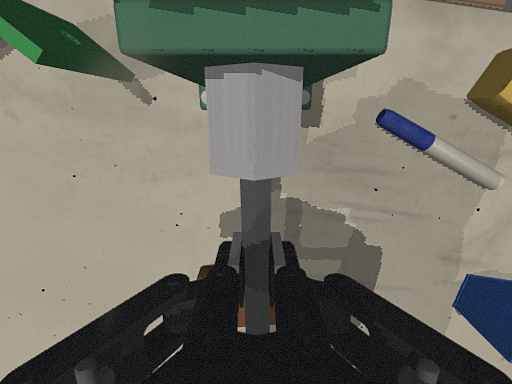

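```bash
python3 -m inch '{"jaw":[1,1,1,1,1,1,1],"xyz":[[-1,-0.12,-0.08],[-2,-0.24,-0.17],[-3,-0.37,-0.26],[-4,-0.49,-0.35],[-5,-0.61,-0.44],[-6,-0.73,-0.5],[-6.2,-0.76,-0.5]],"twist":[[0,0,0],[0,0,0],[0,0,0],[0,0,0],[0,0,0],[0,0,0],[0,0,0]]}' 80
python3 - <<'E'
from h import *
for n in ["wrist","scene","top"]:
    s=manip.snapshot(n);np.save(n+"4.npy",s,allow_pickle=True)
    cv2.imwrite(f"pics/{n}4.png",s["image"][:,:,::-1])
    print(n)
a=cv2.imread("pics/scene4.png")[110:240,190:330]
cv2.imwrite("pics/s4c.png",cv2.resize(a,None,fx=4,fy=4,interpolation=2))
print(manip.observe()['wrist_torque'],manip.observe()['contact_force'])
E
```

```text
clock: 3.57
eef_pos: [0.4894, -0.0014, 0.1229]
ee_rot: [[0.992, 0.122, -0.001], [0.122, -0.992, 0.0], [-0.001, -0.0, -1.0]]
contact_force: [0.2, 0.0, -2.7]
opening: 0.145
wrist
scene
top
[ 0.0580009  -0.01875932  0.04596418] [ 0.1845272  -0.10533221 -1.54056714]
```

View pics/wrist4.png

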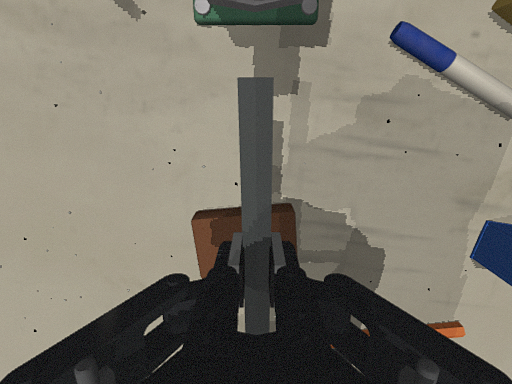

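View pics/s4c.png

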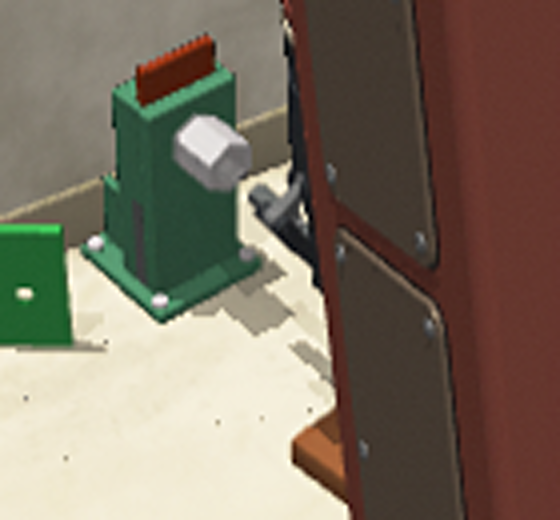

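```bash
python3 - <<'E'
from h import *
np.set_printoptions(precision=4,suppress=True)
L=lambda n:np.load(n,allow_pickle=True).item()
w=L("wrist4.npy");s=L("scene4.npy")
for z in(.140,.144,.148): print(z,plane(w,256,78,z))
print(tri(ray(w,256,78),ray(s,190+258/4,110+187/4)))
print(tri(ray(w,256,78),ray(s,190+262/4,110+197/4)))
a=cv2.imread("pics/scene4.png")[140:190,240:290]
cv2.imwrite("pics/s4d.png",cv2.resize(a,None,fx=12,fy=12,interpolation=2))
E
```

```text
0.14 [0.5753 0.0092 0.14  ]
0.144 [0.5749 0.0091 0.144 ]
0.148 [0.5746 0.0091 0.148 ]
(array([0.5748, 0.0085, 0.1398]), np.float64(0.0016259842877615763))
(array([0.5747, 0.0073, 0.1308]), np.float64(0.004812109281078173))
```

View pics/s4d.png

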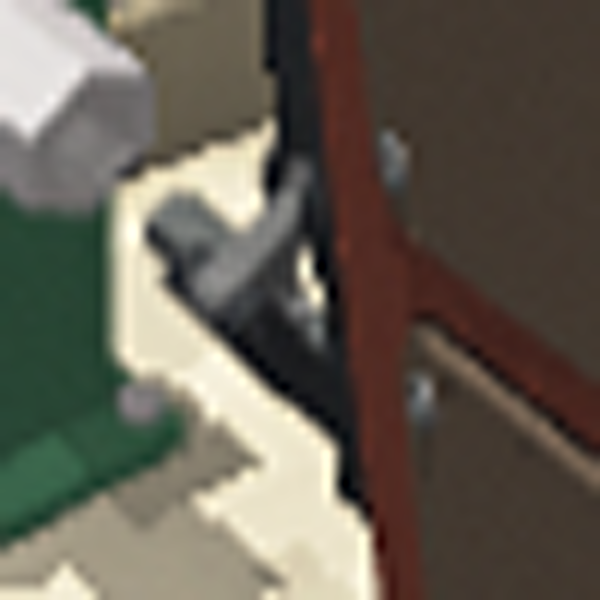

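```bash
python3 -m inch '{"jaw":[1,1,1,1,1,1,1,1,1,1],"xyz":[[0,0,0],[0,0,0.2],[0,1,0.4],[0,2,0.6],[0,3,0.8],[0,4,1],[0,5,1],[0,6,1],[0,7,1],[0,8,1]],"twist":[[0,0,0.12],[0,0,0.24],[0,0,0.36],[0,0,0.48],[0,0,0.6],[0,0,0.72],[0,0,0.84],[0,0,0.96],[0,0,1.08],[0,0,1.2]]}' 80
```

```text
clock: 4.55
eef_pos: [0.4926, 0.0792, 0.1335]
ee_rot: [[0.24, 0.971, 0.001], [0.971, -0.24, 0.002], [0.002, 0.001, -1.0]]
contact_force: [0.5, -0.3, -2.5]
opening: 0.145
```

```bash
python3 - <<'E'
from workcell import manip
import numpy as np
o=manip.observe();R=o['ee_rot'];print(o['eef_pos'],np.degrees(np.arctan2(R[1,0],R[0,0])),o['qpos'])
E
```

```text
[0.49258192 0.07915106 0.13347695] 76.13484097110855 [ 6.66294518e-01  1.90801637e+01 -2.29763815e+01  4.78805490e+01
  9.47458476e-02  1.04531540e+02]
```

```bash
python3 -m inch '{"jaw":[1,1,1,1,1],"xyz":[[0.5,0.1,0],[1.2,0.2,0],[2,0.4,0],[2.6,0.4,0],[2.6,0.4,0]],"twist":[[0,0,0.12],[0,0,0.24],[0,0,0.364],[0,0,0.364],[0,0,0.364]]}' 80
python3 - <<'E'
from h import *
o=manip.observe();R=o['ee_rot'];print(o['eef_pos'],np.degrees(np.arctan2(R[1,0],R[0,0])))
for n in ["wrist","scene","top"]:
    s=manip.snapshot(n);np.save(n+"5.npy",s,allow_pickle=True)
    cv2.imwrite(f"pics/{n}5.png",s["image"][:,:,::-1])
a=cv2.imread("pics/scene5.png")[110:240,190:330]
b=cv2.imread("pics/top5.png")[110:210,220:340]
cv2.imwrite("pics/s5c.png",np.hstack([cv2.resize(a,(420,390),interpolation=2),cv2.resize(b,(360,390),interpolation=2)]))
E
```

```text
clock: 4.97
eef_pos: [0.5202, 0.0832, 0.1334]
ee_rot: [[-0.118, 0.993, 0.002], [0.993, 0.118, 0.002], [0.002, 0.002, -1.0]]
contact_force: [-0.0, -0.1, -2.7]
opening: 0.141
[0.52024907 0.0832387  0.13341664] 96.77549094457312
```

View pics/wrist5.png

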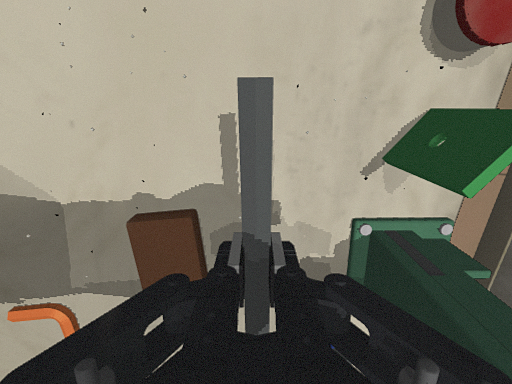

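View pics/s5c.png

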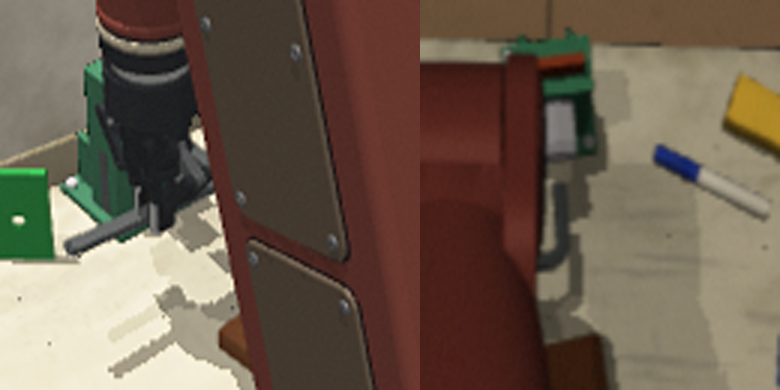

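```bash
python3 - <<'E'
from h import *
a=cv2.imread("pics/scene5.png")[150:200,205:275]
b=cv2.imread("pics/top5.png")[130:190,240:290]
cv2.imwrite("pics/s5d.png",cv2.resize(a,None,fx=10,fy=10,interpolation=2))
cv2.imwrite("pics/t5d.png",cv2.resize(b,None,fx=10,fy=10,interpolation=2))
E
```

```text
(no output)
```

View pics/s5d.png

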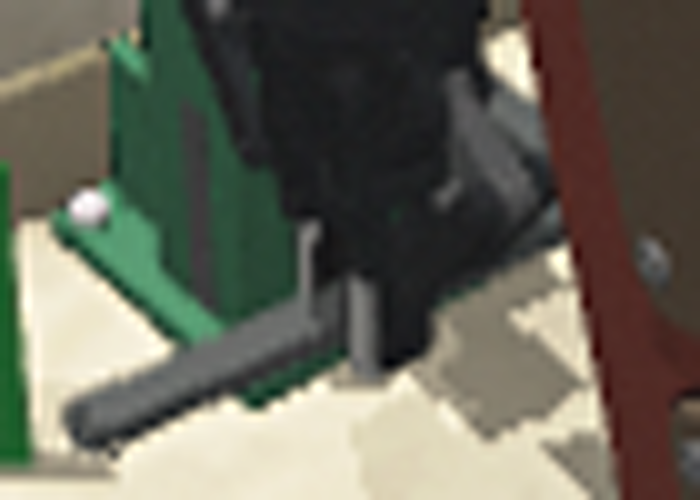

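View pics/t5d.png

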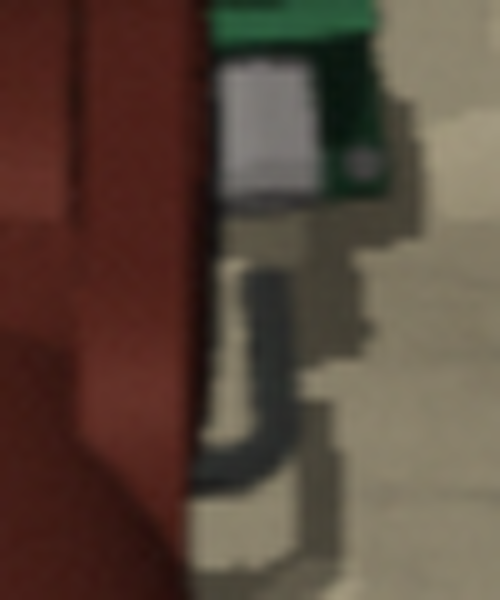

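```bash
python3 - <<'E'
from h import *
np.set_printoptions(precision=4,suppress=True)
L=lambda n:np.load(n,allow_pickle=True).item()
t=L("top5.npy");s=L("scene5.npy");w=L("wrist5.npy")
tcp=np.array([.52025,.08324,.1334]);a=np.radians(6.8)
ex=np.array([np.cos(a),np.sin(a),0]);ey=np.array([-np.sin(a),np.cos(a),0])
def vp(r):
    o,d=r;k=((tcp-o)@ex)/(d@ex);p=o+k*d;return p,(p-tcp)@ey
for u,v in[(92,423),(310,320),(200,371),(540,215)]:
    p,y=vp(ray(s,205+u/10,150+v/10));print(p,y)
for z in(.13,.14):
    for nm,(u,v) in dict(tip=(270,268),sh=(272,350),cor=(275,468)).items():
        p=plane(t,240+u/10,130+v/10,z);q=p-tcp;print(z,nm,p,q@ex,q@ey)
p=plane(t,240+26.8,130+19.5,.158);print('headtopfront',p)
p=plane(t,240+26.8,130+5.5,.158);print('headtopback',p)
p=plane(w,256,78,.148);q=p-tcp;print('longtip',q@ex,q@ey)
m=np.array([.603,.0115,.14]);q=m-tcp;print('mouth',q@ex,q@ey)
E
```

```text
[0.5106 0.1641 0.142 ] 0.08145062755892159
[0.5185 0.0977 0.1372] 0.014577450684802233
[0.5145 0.1317 0.14  ] 0.048772622578232276
[0.5274 0.0234 0.1304] -0.06024711099647586
0.13 tip [0.5851 0.0072 0.13  ] 0.055408545581520814 -0.08314185604314504
0.13 sh [0.5607 0.0061 0.13  ] 0.031009335431381055 -0.08138701517669113
0.13 cor [0.5257 0.0044 0.13  ] -0.003931409045361502 -0.07890990956947984
0.14 tip [0.5834 0.0074 0.14  ] 0.05371883913115817 -0.08274983589603609
0.14 sh [0.5592 0.0063 0.14  ] 0.029524911927182266 -0.08100975939698987
0.14 cor [0.5245 0.0046 0.14  ] -0.005121858321574987 -0.07855349493725335
headtopfront [0.6016 0.0088 0.158 ]
headtopback [0.6427 0.0098 0.158 ]
longtip -0.0008351075672935138 0.08739089531928403
mouth 0.07367359510950754 -0.08103327392892591
```

```bash
python3 -m inch '{"jaw":[1,1,1,1],"xyz":[[0,0.05,0.2],[0,0.05,0.4],[0,0.05,0.4],[0,0.05,0.4]],"twist":[[-0.04,-0.005,0],[-0.081,-0.01,0],[-0.081,-0.01,0],[-0.081,-0.01,0]]}' 80
python3 -m inch '{"jaw":[1,1,1,1],"xyz":[[0.6,0.07,0],[1.2,0.14,0],[1.5,0.18,0],[1.5,0.18,0]],"twist":[[0,0,0],[0,0,0],[0,0,0],[0,0,0]]}' 80
python3 - <<'E'
from h import *
for n in ["scene","top"]:
    s=manip.snapshot(n);np.save(n+"6.npy",s,allow_pickle=True)
    cv2.imwrite(f"pics/{n}6.png",s["image"][:,:,::-1])
a=cv2.imread("pics/scene6.png")[140:200,205:275]
b=cv2.imread("pics/top6.png")[130:190,240:290]
cv2.imwrite("pics/s6d.png",np.hstack([cv2.resize(a,None,fx=6,fy=6,interpolation=2),cv2.resize(b,None,fx=6,fy=6,interpolation=2)]))
E
```

```text
clock: 5.45
eef_pos: [0.5179, 0.0841, 0.1373]
ee_rot: [[-0.118, 0.993, 0.01], [0.99, 0.118, -0.078], [-0.078, 0.0, -0.997]]
contact_force: [0.2, 0.1, -2.6]
opening: 0.138
clock: 5.78
eef_pos: [0.534, 0.0856, 0.1372]
ee_rot: [[-0.117, 0.993, 0.01], [0.99, 0.117, -0.078], [-0.078, 0.001, -0.997]]
contact_force: [0.3, 0.5, -1.9]
opening: 0.146
```

View pics/s6d.png

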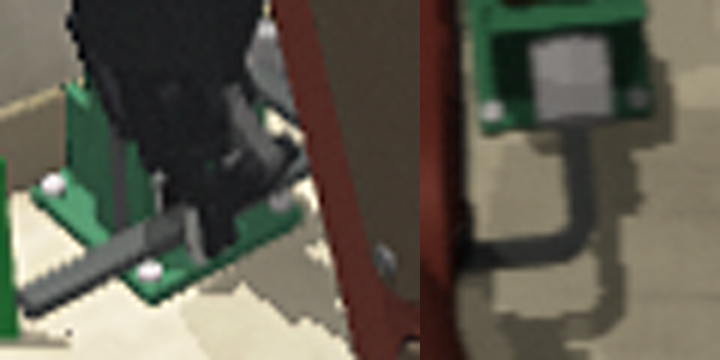

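```bash
python3 - <<'E'
import cv2,numpy as np
g=cv2.imread("pics/top6.png",0)
for r in (138,140,142,144,146,148,150,152,154,156,158,160,162):print(r,g[r,252:282])
E
```

```text
138 [ 24  19  17  19  19  29  76 113 127 129 131 131 129 122 122 120 121 118
  96  53  26  18  20  19  26  46  95 127 134 133]
140 [ 28  19  17  21  20  26  63 108 129 130 131 130 128 123 122 122 122 119
 105  68  25  17  18  20  28  36  57  75  82 111]
142 [ 35  23  21  19  20  24  55 102 125 127 128 130 129 125 122 122 120 122
 114  82  31  19  20  22  29  34  54  67  76 106]
144 [ 43  23  19  20  19  22  39  84 108 112 113 113 112 111 109 108 110 108
 104  77  38  23  27  40  45  40  45  63  71  82]
146 [ 75  44  28  30  29  29  39  81 108 110 109 111 110 110 108 107 107 106
 106  86  53  36  44  61  68  63  52  60  67  76]
148 [155 114  58  44  41  41  45  74 100 110 110 109 107 106 102 101 102 103
 100  84  53  34  32  34  36  35  42  56  66  73]
150 [78 71 71 59 42 38 40 53 60 59 56 57 59 58 57 57 56 50 50 50 50 53 56 61
 63 64 63 66 67 71]
152 [ 73  99 129 143 141 116  91  86  84  84  74  57  45  45  44  47  58  63
  65  64  62  64  64  64  64  66  65  67  67  74]
154 [147 141 132 130 130 127 105  79  69  69  66  55  45  44  43  47  55  65
  65  63  63  65  65  71  73  74  79 101 117 120]
156 [146 138 128 128 127 126 127 126 122 122 120  93  54  46  44  44  52  64
  65  64  64  63  65  94 114 120 121 120 120 121]
158 [135 129 127 127 129 127 127 128 125 126 124 105  69  48  44  43  49  60
  66  65  65  65  65  68  97 117 120 120 120 119]
160 [137 127 127 128 127 130 127 127 127 126 126 105  68  49  44  44  50  61
  65  66  66  65  65  69  98 120 121 120 119 119]
162 [129 126 128 127 128 128 128 128 128 128 127 116  82  50  44  44  47  57
  66  67  65  64  65  65  72 101 118 122 122 123]
```

```bash
python3 -m inch '{"jaw":[1,1,1,1,1],"xyz":[[0.4,0,0],[0.8,0.05,0],[1.2,0.1,0],[1.5,0.13,0],[1.5,0.13,0]],"twist":[[0,0,0],[0,0,0],[0,0,0],[0,0,0],[0,0,0]]}' 80
python3 - <<'E'
from workcell import manip
o=manip.observe();print(o['eef_pos'],o['contact_force'],o['wrist_torque'])
E
```

```text
clock: 6.3
eef_pos: [0.549, 0.087, 0.1371]
ee_rot: [[-0.117, 0.993, 0.01], [0.99, 0.118, -0.078], [-0.078, 0.001, -0.997]]
contact_force: [0.4, -0.6, -0.8]
opening: 0.144
[0.54901891 0.08696736 0.13714509] [ 0.42780192 -0.62519826 -0.76494415] [ 0.09220427 -0.03281823  0.06448871]
```

```bash
python3 -m inch '{"jaw":[1,1,1,1,1],"xyz":[[0.4,0.05,0.03],[0.9,0.11,0.05],[1.4,0.17,0.05],[1.8,0.22,0.05],[1.8,0.22,0.05]],"twist":[[0,0,0],[0,0,0],[0,0,0],[0,0,0],[0,0,0]]}' 80
python3 - <<'E'
from h import *
o=manip.observe();print(o['eef_pos'],o['contact_force'],o['wrist_torque'])
for n in ["scene","top","wrist"]:
    s=manip.snapshot(n);np.save(n+"7.npy",s,allow_pickle=True)
    cv2.imwrite(f"pics/{n}7.png",s["image"][:,:,::-1])
a=cv2.imread("pics/scene7.png")[130:200,195:275]
b=cv2.imread("pics/top7.png")[130:200,240:300]
cv2.imwrite("pics/s7d.png",np.hstack([cv2.resize(a,None,fx=5,fy=5,interpolation=2),cv2.resize(b,None,fx=5,fy=5,interpolation=2)]))
E
```

```text
clock: 6.72
eef_pos: [0.5681, 0.0893, 0.1376]
ee_rot: [[-0.117, 0.993, 0.011], [0.99, 0.118, -0.078], [-0.078, 0.002, -0.997]]
contact_force: [0.1, -0.4, -2.3]
opening: 0.149
[0.56805801 0.08927257 0.1376037 ] [ 0.11588204 -0.37103828 -2.34524471] [ 0.11059974  0.00239831 -0.04497249]
```

View pics/s7d.png

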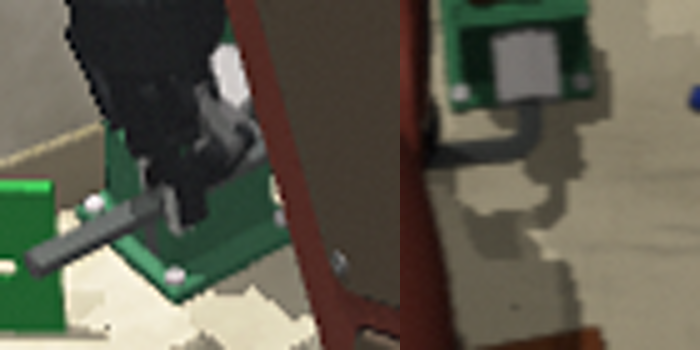

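```bash
python3 -m inch '{"jaw":[1,1,1,1,1],"xyz":[[0.25,0.03,0],[0.45,0.06,0],[0.45,0.06,0],[0.45,0.06,0],[0.45,0.06,0]],"twist":[[0,0,0],[0,0,0],[0,0,0],[0,0,0],[0,0,0]]}' 80
python3 - <<'E'
from h import *
o=manip.observe();print(o['eef_pos'],o['contact_force'],o['wrist_torque'],o['qpos'])
s=manip.snapshot("top");np.save("top8.npy",s,allow_pickle=True)
g=s["image"].mean(2).astype(int)
for c in (263,264,265,266,267):print(c,g[140:172,c])
E
```

```text
clock: 7.28
eef_pos: [0.5713, 0.0898, 0.1375]
ee_rot: [[-0.117, 0.993, 0.01], [0.99, 0.118, -0.078], [-0.078, 0.0, -0.997]]
contact_force: [0.1, 1.1, -2.9]
opening: 0.143
[0.57131063 0.08978164 0.13747206] [ 0.09568176  1.053167   -2.94831608] [ 0.18973542 -0.00344509 -0.01549702] [  4.13245514  26.8729838  -10.04691712  52.85465098  -4.49341161
  87.35991248]
263 [116 117 116 117 117 116 116 116 112  86  47  50  56  56  57  53  49  47
  44  45  67 121 128 127 128 131 131 132 134 132 126  80]
264 [116 116 115 116 116 116 115 116 112  79  38  47  47  48  48  48  46  45
  43  45  71 100 102 105 108 126 133 131 133 133 125  88]
265 [113 113 112 114 113 114 115 116 110  66  36  44  47  48  46  47  46  41
  44  49  68  73  76  75  78 106 127 130 133 132 125  93]
266 [112 112 112 112 114 112 113 111 108  59  32  44  45  46  45  45  46  47
  50  62  69  70  71  70  71  79 106 129 132 130 107  92]
267 [112 112 112 112 112 111 112 112 105  59  36  46  46  46  46  48  53  59
  61  66  69  68  70  71  70  70  84 125 132 126  83  81]
```

```bash
python3 - <<'E'
from h import *
s=np.load("top8.npy",allow_pickle=True).item()
a=plane(s,263,149.6,.157);b=plane(s,263,160.3,.142)
print(a,b,(a-b)[:2]@[.993,.118])
E
```

```text
[0.60123768 0.01979214 0.157     ] [0.572415   0.01891048 0.142     ] 0.02872495769028548
```

```bash
python3 -m inch '{"jaw":[1,1,1,1,1,1,1,1,1],"xyz":[[0,-0.02,-0.49],[0.01,-0.09,-0.97],[0.02,-0.18,-1.45],[0.03,-0.29,-1.92],[0.05,-0.44,-2.38],[0.07,-0.61,-2.84],[0.09,-0.8,-3.28],[0.12,-1.02,-3.71],[0.12,-1.02,-3.71]],"twist":[[-0.06,-0.007,0],[-0.119,-0.014,0],[-0.179,-0.021,0],[-0.238,-0.028,0],[-0.298,-0.035,0],[-0.357,-0.042,0],[-0.417,-0.05,0],[-0.476,-0.057,0],[-0.476,-0.057,0]]}' 100
python3 - <<'E'
from h import *
o=manip.observe();print(o['eef_pos'],o['contact_force'],o['wrist_torque'],o['qpos'])
E
```

```text
clock: 8.08
eef_pos: [0.5733, 0.0793, 0.1006]
ee_rot: [[-0.1, 0.993, 0.066], [0.839, 0.119, -0.531], [-0.536, 0.002, -0.845]]
contact_force: [0.2, -4.1, 6.8]
opening: 0.14
[0.57325438 0.07934036 0.10061428] [ 0.19118642 -4.09121384  6.83039729] [-1.0843237  -0.44582124 -0.16391792] [ 17.04568091  35.65602827  -9.01753409  51.59473432 -31.83191962
 102.01563077]
```

```bash
python3 -m inch '{"jaw":[1,1,1,1,1,1,1,1],"xyz":[[0.03,-0.26,-0.42],[0.06,-0.53,-0.82],[0.1,-0.87,-1.27],[0.15,-1.25,-1.69],[0.15,-1.25,-1.69],[0.15,-1.25,-1.69],[0.15,-1.25,-1.69],[0.15,-1.25,-1.69]],"twist":[[-0.06,-0.007,0],[-0.119,-0.014,0],[-0.189,-0.022,0],[-0.258,-0.031,0],[-0.258,-0.031,0],[-0.258,-0.031,0],[-0.258,-0.031,0],[-0.258,-0.031,0]]}' 100
python3 - <<'E'
from h import *
o=manip.observe();print(o['eef_pos'],o['contact_force'],o['wrist_torque'],o['qpos'])
for n in ["scene","top","wrist"]:
    s=manip.snapshot(n);np.save(n+"9.npy",s,allow_pickle=True)
    cv2.imwrite(f"pics/{n}9.png",s["image"][:,:,::-1])
a=cv2.imread("pics/scene9.png")[130:200,195:275]
b=cv2.imread("pics/top9.png")[130:200,240:300]
cv2.imwrite("pics/s9d.png",np.hstack([cv2.resize(a,None,fx=5,fy=5,interpolation=2),cv2.resize(b,None,fx=5,fy=5,interpolation=2)]))
E
```

```text
clock: 8.75
eef_pos: [0.575, 0.0669, 0.0841]
ee_rot: [[-0.079, 0.993, 0.09], [0.674, 0.12, -0.729], [-0.735, 0.003, -0.678]]
contact_force: [-2.3, 0.3, 3.9]
opening: 0.142
[0.57495375 0.06689471 0.08414342] [-2.27999171  0.33933517  3.8803575 ] [ 0.14207841 -0.03285661 -0.36984717] [ 21.62079805  43.76061987  -5.76224235  55.71406615 -45.32087701
 111.19144707]
```

View pics/s9d.png

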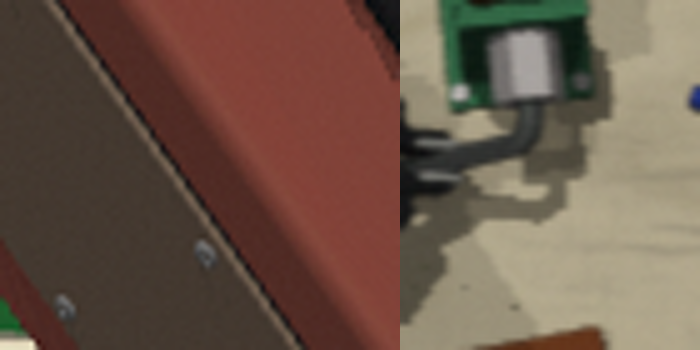

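View pics/wrist9.png

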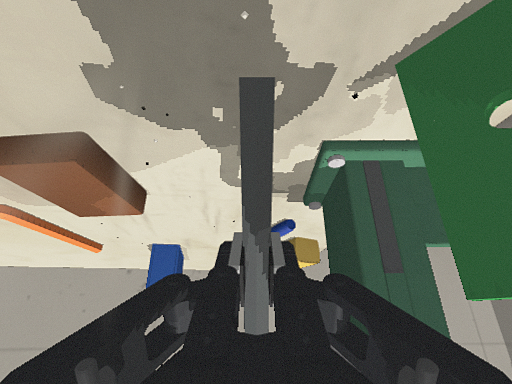

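```bash
python3 -m inch '{"jaw":[0.5,0.2,0,0,0,0,0,0,0,0],"xyz":[[0,0,0],[0,0,0],[0,0,0],[0,0,0],[-0.09,0.73,0.68],[-0.27,2.2,2.03],[-0.54,4.4,4.07],[-0.9,7.3,6.8],[-1,8.3,9.8],[-1,8.3,12]],"twist":[[0,0,0],[0,0,0],[0,0,0],[0,0,0],[0,0,0],[0,0,0],[0,0,0],[0,0,0],[0.1,0.012,0],[0.2,0.024,0]]}' 100
python3 - <<'E'
from h import *
o=manip.observe();print(o['eef_pos'],o['contact_force'],o['wrist_torque'],o['qpos'])
for n in ["scene","top","wrist"]:
    s=manip.snapshot(n);np.save(n+"10.npy",s,allow_pickle=True)
    cv2.imwrite(f"pics/{n}10.png",s["image"][:,:,::-1])
a=cv2.imread("pics/scene10.png")[110:200,195:305]
b=cv2.imread("pics/top10.png")[110:200,230:320]
cv2.imwrite("pics/s10d.png",np.hstack([cv2.resize(a,None,fx=4,fy=4,interpolation=2),cv2.resize(b,None,fx=4,fy=4,interpolation=2)]))
E
```

```text
clock: 9.73
eef_pos: [0.5648, 0.1537, 0.2037]
ee_rot: [[-0.101, 0.992, 0.073], [0.808, 0.125, -0.576], [-0.581, 0.001, -0.814]]
contact_force: [1.0, -0.3, -0.2]
opening: 0.498
[0.56476448 0.15374226 0.20372605] [ 1.00201804 -0.2750216  -0.24995757] [0.52179409 0.02528486 0.01665638] [ 25.07930205  35.15279899   5.37404999  72.53690726 -33.5623614
 111.66184098]
```

View pics/s10d.png

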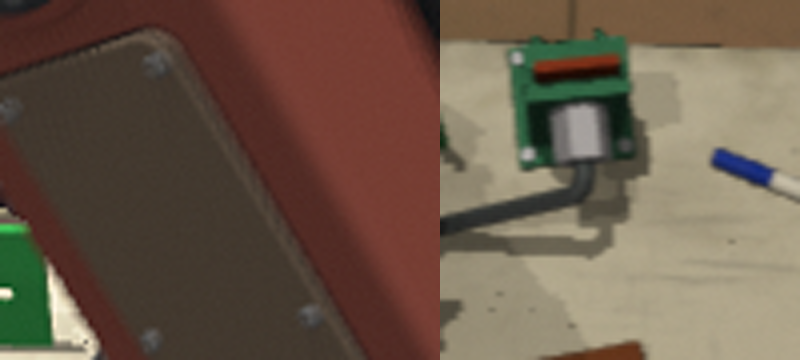

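View pics/wrist10.png

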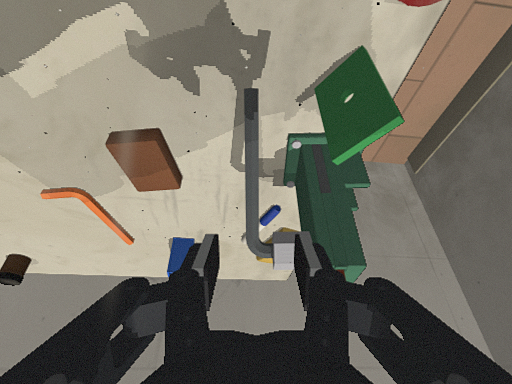

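```bash
python3 - <<'E'
from h import *
np.set_printoptions(precision=4,suppress=True)
w=np.load("wrist10.npy",allow_pickle=True).item();t=np.load("top10.npy",allow_pickle=True).item()
a=np.radians(7);ex=np.array([np.cos(a),np.sin(a),0]);ey=np.array([-np.sin(a),np.cos(a),0])
m=np.array([.603,.012,.14])
def vp(r,x):
    o,d=r;k=(((m-o)@ex)+x)/(d@ex);p=o+k*d;q=p-m;return q@ey,q[2]
for x in(-.022,):
  for uv in[(251,90),(251,150),(251,200),(250,235)]:print(uv,vp(ray(w,*uv),x))
cv2.imwrite("pics/t10e.png",cv2.resize(t["image"][130:190,190:290,::-1],None,fx=7,fy=7,interpolation=2))
E
```

```text
(251, 90) (np.float64(0.0820268686024847), np.float64(-0.18104531514562366))
(251, 150) (np.float64(0.08937498383540925), np.float64(-0.06573999639434264))
(251, 200) (np.float64(0.09343463769773008), np.float64(-0.0020366292346410964))
(250, 235) (np.float64(0.13293406605235453), np.float64(0.052461850576523694))
```

View pics/t10e.png

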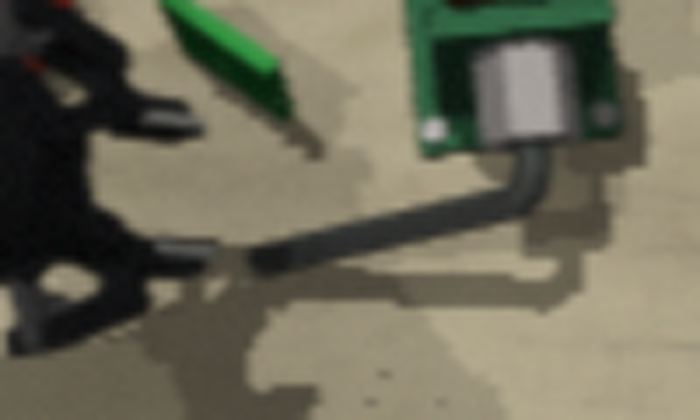

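```bash
python3 - <<'E'
from h import *
np.set_printoptions(precision=4,suppress=True)
w=np.load("wrist10.npy",allow_pickle=True).item();t=np.load("top10.npy",allow_pickle=True).item()
a=np.radians(7);ex=np.array([np.cos(a),np.sin(a),0]);ey=np.array([-np.sin(a),np.cos(a),0])
m=np.array([.603,.012,.14])
for n,tu,wu in [('tip',(227.0,166.9),(251,92)),('tip2',(226.5,166.9),(251,90)),('cor',(266,156.5),(253,246))]:
    p,e=tri(ray(t,*tu),ray(w,*wu));q=p-m;print(n,p,e,q@ex,q@ey,q[2])
E
```

```text
tip [0.5667 0.1325 0.0289] 5.730142947831848e-05 -0.021346189609324814 0.12398913648264455 -0.11112321714074674
tip2 [0.5666 0.1341 0.0281] 0.0003055698095885407 -0.021197325771741597 0.12565615717663156 -0.11187534029158104
cor [0.5834 0.0102 0.1343] 0.003448498451793653 -0.019630069828049688 0.0006407178072399901 -0.005667963889481431
```

```bash
python3 -m inch '{"jaw":[0,0,0,0,0,0,0,0,0,0],"xyz":[[0,0.5,3.5],[0,0,7],[1,-2,9.6],[2,-5,9.6],[4,-9,9.6],[5,-13,9.6],[6.2,-17,9.6],[6.2,-17.5,9.6],[6.2,-17.5,9.6],[6.2,-17.5,9.6]],"twist":[[0.12,0.014,0],[0.24,0.028,0],[0.36,0.043,0],[0.48,0.058,0],[0.6,0.073,0],[0.615,0.075,0],[0.615,0.075,0],[0.615,0.075,0],[0.615,0.075,0],[0.615,0.075,0]]}' 100
python3 - <<'E'
from h import *
o=manip.observe();R=o['ee_rot'];print(o['eef_pos'],np.degrees(np.arctan2(R[1,0],R[0,0])),o['qpos'])
for n in ["top","wrist"]:
    s=manip.snapshot(n);np.save(n+"11.npy",s,allow_pickle=True)
    cv2.imwrite(f"pics/{n}11.png",s["image"][:,:,::-1])
E
```

```text
clock: 10.72
eef_pos: [0.628, -0.0253, 0.3021]
ee_rot: [[-0.112, 0.994, 0.004], [0.994, 0.112, -0.0], [-0.001, 0.004, -1.0]]
contact_force: [-0.5, 0.3, -0.1]
opening: 0.499
[ 0.62801773 -0.02527221  0.30207163] 96.4197854888468 [-8.96839981e+00  2.71965411e+01  1.58981478e+01  7.84907164e+01
  7.00323405e-03  7.46117395e+01]
```

View pics/wrist11.png

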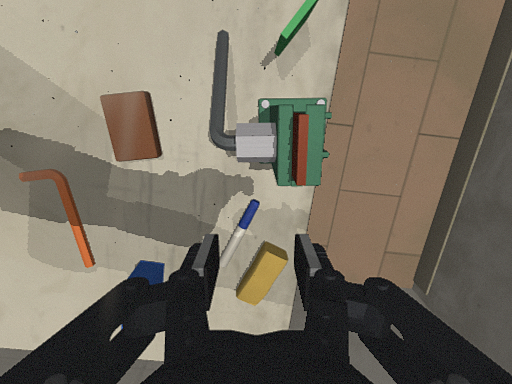

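```bash
python3 - <<'E'
from h import *
w=np.load("wrist11.npy",allow_pickle=True).item();w3=cv2.imread("pics/w1.png");
a=cv2.resize(w["image"][115:170,205:285,::-1],None,fx=8,fy=8,interpolation=2)
cv2.imwrite("pics/w11c.png",a)
g=w["image"].mean(2).astype(int)
for c in(245,255,265):print(c,g[115:170,c])
g=cv2.imread("pics/w3.png",0)
for r in(100,130,160):print(r,g[r,195:315:2])
M=w["cam_to_world"];print(M[:3,3])
E
```

```text
245 [174 170 172 172 173 168 173 177 145 140 137 138 140 141 139 143 140 138
 139 139 132 165 184 176 178 182 177 174 177 179 182 176 175 179 180 179
 174 182 179 177 177 185 119  94  94  96  91 137 167 173 168 168 167 166
 167]
255 [173 174 126 115 114 117 118 122 136 140 137 137 137 143 137 137 141 137
 138 140 132 170 181 178 177 181 180 177 174 179 181 181 173 176 181 178
 175 179 182 176 174 186  94  86 100  99  95  96  91  97  93  93  93  87
  79]
265 [ 68  65  66  68  68  66  63  84 137 143 136 138 140 141 140 139 139 138
 141 140 129 177 179 179 179 176 178 175 177 180 187 178 174 179 179 182
 179 179 176 179 173 176 110  93  96  96 103  92  69  94 102 100  98  94
 112]
100 [162 162 153 115 170 167 144 143 146 146 145 140 143 145 145 144 145 141
 148 146 145 148 145 148 149 144 144 146 145 147 139 139 133 140 138 138
 134 135 137 143 140 140 134 137 139 134 137 142 135 137 136 137 135 127
  91  93  91  76  71  91]
130 [155 155 151 155 155 154 155 145 145 148 146 144 145 144 143 145 147 149
 145 148 149 147 142 148 149 143 143 141 144 145 140 137 133 142 137 140
 136 134 133 139 139 139 137 137 139 139 134 133 140 138 137 136 136 137
 134 139 136 152 155 158]
160 [158 155 160 160 162 155 157 147 144 143 148 145 144 147 142 148 148 146
 145 149 146 146 148 141 148 144 146 142 142 144 139 136 134 140 135 134
 138 133 138 141 137 138 135 137 135 138 139 140 139 133 135 140 131 138
 137 139 137 132 142 134]
[0.61815452 0.05187613 0.43422491]
```

View pics/w11c.png

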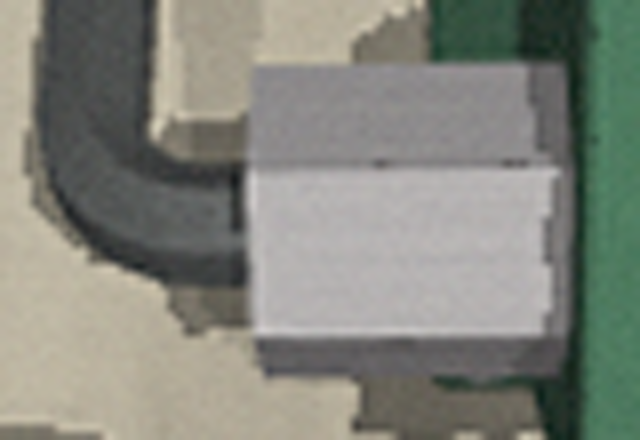

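```bash
python3 - <<'E'
from h import *
from scipy.optimize import least_squares
w=np.load("wrist11.npy",allow_pickle=True).item()
a=np.radians(7);ex=np.array([np.cos(a),np.sin(a),0]);ey=np.array([-np.sin(a),np.cos(a),0])
m=np.array([.603,.012,.14])
obs=[(245,122.5,60),(245,135.3,0),(245,156.6,-60),(245,161.7,-120)]
def f(p,z=.14):
    phi,R,yc=p;out=[]
    for u,v,d in obs:
        th=phi+np.radians(d); x=.010
        o,D=ray(w,u,v)
        P=m+ey*(yc+R*np.sin(th))+np.array([0,0,R*np.cos(th)])
        # move along ex to match column
        best=min((abs(proj(w,P+ex*k)[0]-u),proj(w,P+ex*k)[1]-v) for k in np.linspace(-.02,.04,121))
        out.append(best[1])
    return out
for R in (None,.018,.0208):
    if R is None: r=least_squares(f,[.5,.019,0],x_scale=[.1,.001,.001],diff_step=1e-4)
    else: r=least_squares(lambda p:f([p[0],R,p[1]]),[.5,0],x_scale=[.1,.001],diff_step=1e-4)
    print(R,r.x,r.fun)
E
```

```text
None [0.45698244 0.02082503 0.00150371] [-0.12480143  0.22723829 -0.24011424  0.13846515]
0.018 [0.48919016 0.00115232] [ 2.96839593  1.0544906  -2.2611968  -1.96640257]
0.0208 [0.45731434 0.00150004] [-0.09695984  0.23348002 -0.25878023  0.12094495]
```

The head's edges, measured close up, give the screw at ≈0.457 rad. The fit returns a corner radius of 20.8 mm, which matches 36 mm across flats, so I trust it. That is too close to the 0.46 limit, so I'll grip the key again and lever it further.

```bash
python3 -m inch '{"jaw":[0,0,0,0,0,0,0,0,0,0],"xyz":[[-1,3.5,0],[-2,7,0],[-4,10.5,0],[-5,14,0],[-6.2,16.5,-3],[-6.2,16.5,-7],[-6.2,16.5,-11],[-6.2,16.5,-14],[-6.2,16.5,-15],[-6.2,16.5,-15]],"twist":[[-0.12,-0.014,0],[-0.24,-0.028,0],[-0.36,-0.043,0],[-0.48,-0.057,0],[-0.6,-0.071,0],[-0.72,-0.086,0],[-0.82,-0.098,0],[-0.82,-0.098,0],[-0.82,-0.098,0],[-0.82,-0.098,0]]}' 100
python3 - <<'E'
from h import *
o=manip.observe();R=o['ee_rot']
tgt=np.array([.575,.0669,.0841]);print((tgt-o['eef_pos'])*100,R)
s=manip.snapshot("wrist");cv2.imwrite("pics/w12.png",s["image"][:,:,::-1])
E
```

```text
clock: 11.65
eef_pos: [0.5644, 0.1424, 0.1506]
ee_rot: [[-0.081, 0.993, 0.091], [0.672, 0.122, -0.731], [-0.737, 0.002, -0.676]]
contact_force: [0.1, -0.9, 0.2]
opening: 0.499
[ 1.05533673 -7.54932232 -6.65358213] [[-0.08106123  0.99252694  0.0912105 ]
 [ 0.67155889  0.12200916 -0.7308368 ]
 [-0.73650372  0.00201069 -0.6764305 ]]
```

View pics/w12.png

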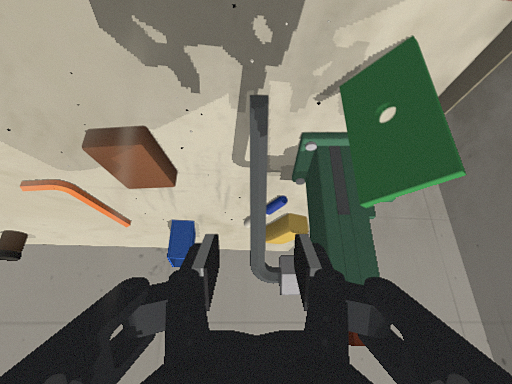

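```bash
python3 -m inch '{"jaw":[0,0,0,0.3,0.6,1,1,1,1],"xyz":[[0.4,-2.6,-2.3],[0.8,-5.2,-4.6],[1.06,-7.55,-6.65],[1.06,-7.55,-6.65],[1.06,-7.55,-6.65],[1.06,-7.55,-6.65],[1.06,-7.55,-6.65],[1.06,-7.55,-6.65],[1.06,-7.55,-6.65]],"twist":[[0,0,0],[0,0,0],[0,0,0],[0,0,0],[0,0,0],[0,0,0],[0,0,0],[0,0,0],[0,0,0]]}' 100
```

```text
clock: 12.45
eef_pos: [0.5767, 0.0668, 0.0901]
ee_rot: [[-0.076, 0.993, 0.094], [0.673, 0.12, -0.73], [-0.736, 0.008, -0.677]]
contact_force: [-6.9, -6.1, 2.7]
opening: 0.135
```

```bash
python3 - <<'E'
from h import *
o=manip.observe();print(o['eef_pos'],o['contact_force'],o['wrist_torque'],o['opening'])
s=manip.snapshot("wrist");cv2.imwrite("pics/w13.png",s["image"][:,:,::-1])
s=manip.snapshot("top");cv2.imwrite("pics/t13.png",cv2.resize(s["image"][120:190,220:300,::-1],None,fx=6,fy=6,interpolation=2))
E
```

```text
[0.57668119 0.06682955 0.09005238] [-6.94949323 -6.11179795  2.65603924] [-0.271416    0.66388563 -1.64311639] 0.13496406308990627
```

View pics/w13.png

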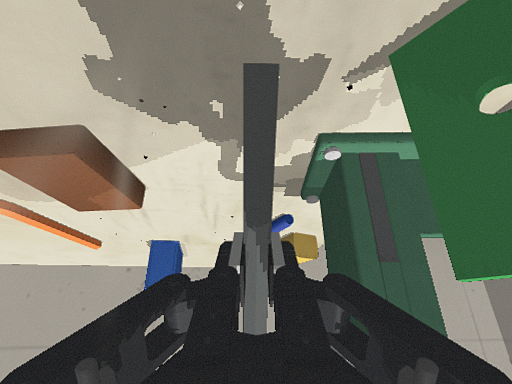

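View pics/t13.png

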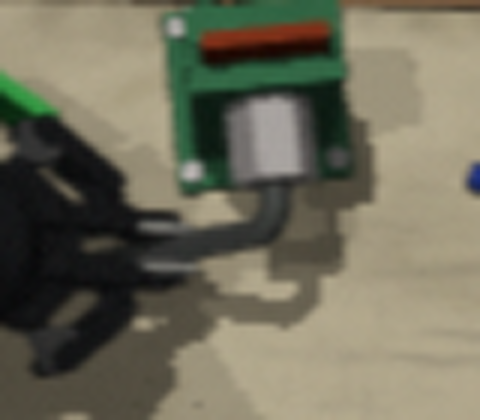

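```bash
python3 -m inch '{"jaw":[1,1,1,1,1,1,1],"xyz":[[0.03,-0.26,-0.28],[0.06,-0.53,-0.55],[0.1,-0.81,-0.8],[0.1,-0.81,-0.8],[0.1,-0.81,-0.8],[0.1,-0.81,-0.8],[0.1,-0.81,-0.8]],"twist":[[-0.05,-0.006,0],[-0.1,-0.012,0],[-0.15,-0.018,0],[-0.15,-0.018,0],[-0.15,-0.018,0],[-0.15,-0.018,0],[-0.15,-0.018,0]]}' 100
python3 - <<'E'
from h import *
o=manip.observe();print(o['contact_force'],o['wrist_torque'],o['opening'])
s=manip.snapshot("wrist");cv2.imwrite("pics/w14.png",s["image"][:,:,::-1])
s=manip.snapshot("top");cv2.imwrite("pics/t14.png",cv2.resize(s["image"][120:190,220:300,::-1],None,fx=8,fy=8,interpolation=2))
E
```

```text
clock: 13.13
eef_pos: [0.5773, 0.0596, 0.0834]
ee_rot: [[-0.061, 0.993, 0.104], [0.557, 0.12, -0.821], [-0.828, 0.008, -0.561]]
contact_force: [-7.3, -3.7, -5.5]
opening: 0.141
[-7.30180341 -3.73859829 -5.49030986] [ 1.79136594  0.92110458 -1.71724559] 0.14118572536010277
```

View pics/t14.png

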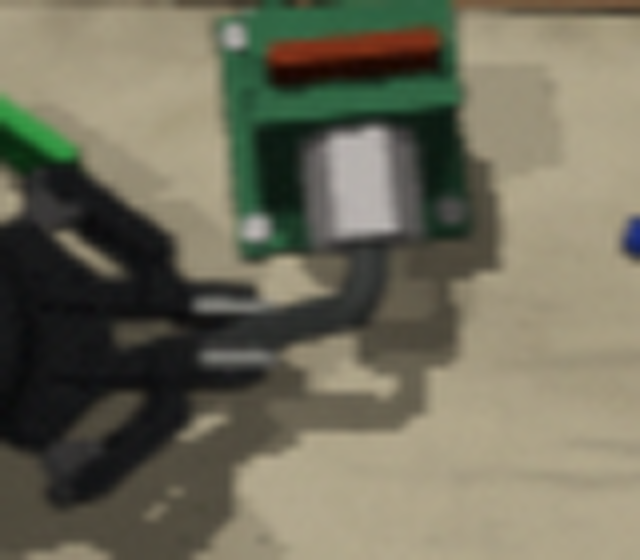

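```bash
python3 - <<'E'
from h import *
s=manip.snapshot("top");np.save("top14.npy",s,allow_pickle=True)
g=s["image"].mean(2).astype(int);g2=np.load("top11.npy",allow_pickle=True).item()["image"].mean(2).astype(int)
for r in(138,142,146):print(r,g[r,255:276]);print('  11',g2[r,255:276])
E
```

```text
138 [ 21  20  40  62  86 118 158 176 178 176 177 175 165 128  95  84  70  39
  21  20  20]
  11 [47 47 50 50 50 52 52 53 54 54 54 55 56 58 58 58 59 61 61 60 60]
142 [ 19  22  43  78  97 106 146 176 177 178 179 178 173 145 104  89  80  51
  23  20  23]
  11 [48 51 51 51 53 52 54 53 54 55 53 57 57 58 60 59 60 61 61 61 62]
146 [ 28  29  36  73  97 103 126 160 175 177 177 178 177 162 126  92  86  69
  43  46  64]
  11 [50 50 52 51 53 52 54 55 55 54 58 59 58 60 61 61 62 63 64 63 62]
```

View pics/w14.png

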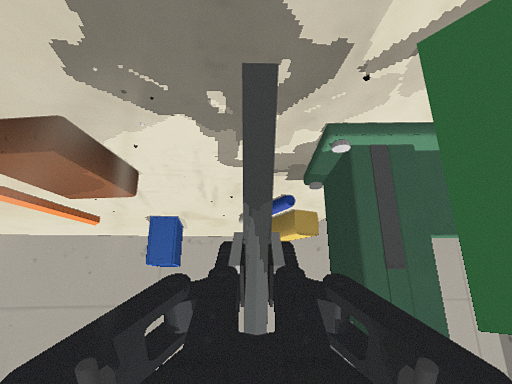

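```bash
python3 - <<'E'
from h import *
for n in("top9","top10","top14"):
    g=np.load(n+".npy",allow_pickle=True).item()["image"].mean(2)
    res=[]
    for r in range(137,148):
        p=g[r,254:276];x=np.arange(254,276)
        # edges of bright central facet and outer silhouettes by half levels
        mx=np.median(np.sort(p)[-5:]); i=p.argmax()
        def cross(lev,rng):
            for a,b in zip(rng[:-1],rng[1:]):
                if (p[a]-lev)*(p[b]-lev)<=0 and p[a]!=p[b]: return 254+a+(b-a)*(lev-p[a])/(p[b]-p[a])
        ci=int(np.mean(np.where(p>.95*mx)[0]))
        L=list(range(ci,-1,-1));R=list(range(ci,22))
        res.append([cross(55,L),cross(140,L),cross(137,R),cross(53,R)])
    res=np.array(res,float);c=(res[:,0]+res[:,3])/2;f=(res[:,1]+res[:,2])/2
    print(n,np.nanmean(res,0),np.nanmedian(f-c),np.nanstd(f-c),'w',np.nanmedian(res[:,3]-res[:,0]),np.nanmedian(res[:,2]-res[:,1]))
E
```

```text
top9 [257.31623806 261.94792063 268.61039053 271.6703398 ] 0.8467086133752559 0.1401793746950987 w 14.450438596491267 6.773487773487773
top10 [257.32913473 261.97448686 268.59300449 271.64229524] 0.8496399904577743 0.13896436156484263 w 14.410411622276001 6.711843202668945
top14 [257.55310471 260.98342866 268.25459252 271.97778844] -0.11857675479598129 0.15829729233139186 w 14.62601809954748 7.3561500131130515
```

```bash
python3 -m inch '{"jaw":[0.5,0.2,0,0,0,0,0,0,0,0],"xyz":[[0,0,0],[0,0,0],[0,0,0],[0,0,0],[-0.12,0.82,0.56],[-0.3,2.46,1.7],[-0.62,4.9,3.4],[-0.9,7,5.5],[-1,8.3,9],[-1,8.3,13]],"twist":[[0,0,0],[0,0,0],[0,0,0],[0,0,0],[0,0,0],[0,0,0],[0,0,0],[0,0,0],[0.1,0.012,0],[0.22,0.026,0]]}' 100
python3 -m inch '{"jaw":[0,0,0,0,0,0,0,0,0,0],"xyz":[[0,0.5,3.5],[0,0,7],[1,-2,9.6],[2,-5,9.6],[4,-9,9.6],[5,-13,9.6],[6.2,-17,9.6],[6.2,-17.5,9.6],[6.2,-17.5,9.6],[6.2,-17.5,9.6]],"twist":[[0.12,0.014,0],[0.24,0.028,0],[0.36,0.043,0],[0.48,0.058,0],[0.6,0.071,0],[0.72,0.085,0],[0.75,0.09,0],[0.75,0.09,0],[0.75,0.09,0],[0.75,0.09,0]]}' 100
python3 - <<'E'
from h import *
np.set_printoptions(precision=4,suppress=True)
o=manip.observe();R=o['ee_rot'];print(o['eef_pos'],R[:,2],np.degrees(np.arctan2(R[1,0],R[0,0])),o['qpos'])
w=manip.snapshot("wrist");np.save("wrist15.npy",w,allow_pickle=True)
cv2.imwrite("pics/wrist15.png",w["image"][:,:,::-1])
p=proj(w,(.618,.014,.155));print(p)
u,v=map(int,p)
cv2.imwrite("pics/w15c.png",cv2.resize(w["image"][v-35:v+35,u-60:u+50,::-1],None,fx=6,fy=6,interpolation=2))
E
```

```text
clock: 14.12
eef_pos: [0.5659, 0.1464, 0.2096]
ee_rot: [[-0.091, 0.992, 0.085], [0.725, 0.124, -0.678], [-0.683, 0.0, -0.73]]
contact_force: [2.0, -0.4, 1.3]
opening: 0.5
clock: 14.95
eef_pos: [0.6278, -0.0291, 0.3058]
ee_rot: [[-0.121, 0.993, 0.003], [0.993, 0.121, 0.004], [0.003, 0.004, -1.0]]
contact_force: [-0.0, -0.0, 0.5]
opening: 0.502
[ 0.6278 -0.0291  0.3058] [ 0.0032  0.0037 -1.    ] 96.95794640052084 [-9.4382 27.2132 16.4712 79.1115  0.241  73.6045]
(np.float64(252.12546753442635), np.float64(141.1091099999681))
```

View pics/wrist15.png

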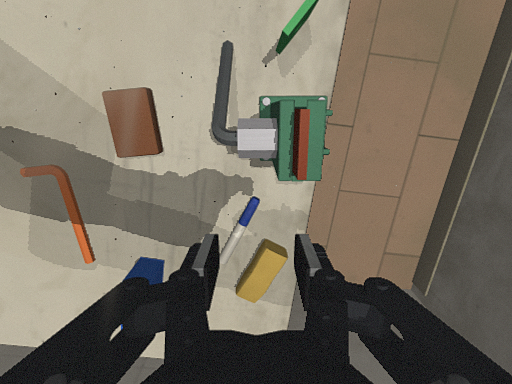

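View pics/w15c.png

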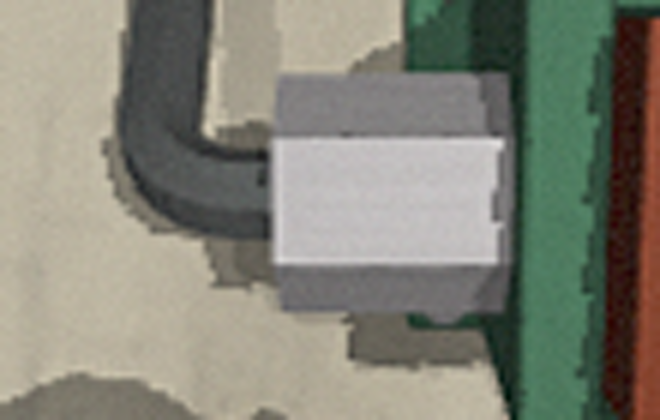

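```bash
python3 - <<'E'
from h import *
from scipy.optimize import least_squares
w=np.load("wrist15.npy",allow_pickle=True).item()
g=w["image"].mean(2).astype(int)
print(g[110:165,248])
a=np.radians(7);ex=np.array([np.cos(a),np.sin(a),0]);ey=np.array([-np.sin(a),np.cos(a),0])
m=np.array([.603,.012,.14]);v0=141-35
obs=[(248,v0+73/6-.5,60),(248,v0+136/6-.5,0),(248,v0+264/6-.5,-60),(248,v0+310/6-.5,-120)];print(obs)
def f(p):
    phi,R,yc=p;out=[]
    for u,v,d in obs:
        th=phi+np.radians(d)
        P=m+ey*(yc+R*np.sin(th))+np.array([0,0,R*np.cos(th)])
        out.append(min((abs(proj(w,P+ex*k)[0]-u),proj(w,P+ex*k)[1]-v) for k in np.linspace(-.02,.04,121))[1])
    return out
r=least_squares(f,[.5,.019,0],x_scale=[.1,.001,.001],diff_step=1e-4);print(r.x,r.fun)
print(proj(w,(.6615,.0192,.2)), plane(w,302,144,.2),[plane(w,*p,.2) for p in((303,109),(301,180))])
# brown blank top
hsv=cv2.cvtColor(w["image"],cv2.COLOR_RGB2HSV)
mk=cv2.inRange(hsv,(0,130,50),(15,255,255));mk[:, :285]=0;mk[:,325:]=0;mk[200:]=0
c=max(cv2.findContours(mk,0,2)[0],key=cv2.contourArea);print(cv2.minAreaRect(c),cv2.boundingRect(c))
cv2.imwrite("pics/w15b.png",cv2.resize(w["image"][95:195,255:345,::-1],None,fx=6,fy=6,interpolation=2))
E
```

```text
[169 171 171 172 173 174 176 179 146 134 125 127 133 128 128 129 129 124
 122 192 192 188 191 192 188 188 190 190 195 189 188 193 189 191 188 191
 190 188 187 194 136 109 104 112 112 111 109 105 147 138 168 175 177 171
 174]
[(248, 117.66666666666667, 60), (248, 128.16666666666666, 0), (248, 149.5, -60), (248, 157.16666666666666, -120)]
[0.56231728 0.02067818 0.00194338] [-0.07826795  0.14106136 -0.14665268  0.08420944]
(np.float64(302.6236697185152), np.float64(147.32032372788302)) [0.66048624 0.02191949 0.2       ] [array([0.65641399, 0.05021852, 0.2       ]), array([ 0.6650295 , -0.00947459,  0.2       ])]
((302.6451721191406, 143.98423767089844), (10.38974380493164, 70.37496948242188), 2.544804573059082) (297, 109, 13, 71)
```

View pics/w15b.png

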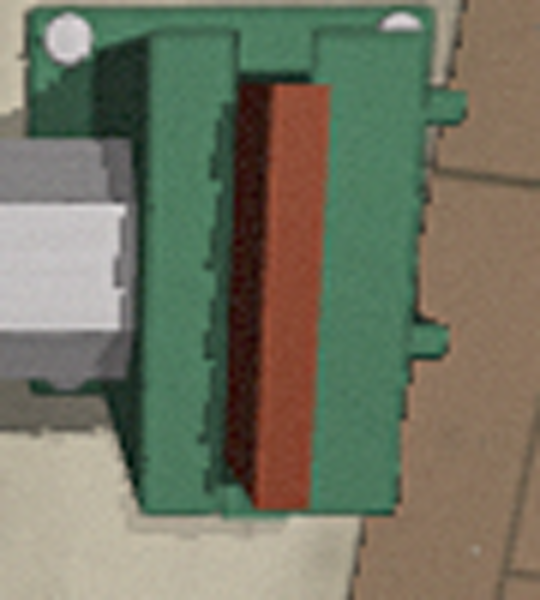

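```bash
python3 - <<'E'
from h import *
np.set_printoptions(precision=4,suppress=True)
w=np.load("wrist15.npy",allow_pickle=True).item()
q=[plane(w,255+u/6-.4,95+v/6-.4,.2) for u,v in((270,85),(330,85),(310,508),(257,508))]
c=np.mean(q,0);d=(q[0]+q[1]-q[2]-q[3])/2;print(c,np.linalg.norm(d),np.degrees(np.arctan2(-d[0],d[1])),np.linalg.norm(q[0]-q[1]))
o=manip.observe();print((c-o['eef_pos'])*100)
# bin from this view
hsv=cv2.cvtColor(w["image"],cv2.COLOR_RGB2HSV)
t=manip.snapshot("top");np.save("top15.npy",t,allow_pickle=True)
cv2.imwrite("pics/t15b.png",cv2.resize(t["image"][185:220,325:390,::-1],None,fx=10,fy=10,interpolation=2))
E
```

```text
[0.6617 0.0209 0.2   ] 0.059815253392357215 7.661118007972948 0.008236583291586774
[  3.4005   4.8731 -10.5819]
```

View pics/t15b.png

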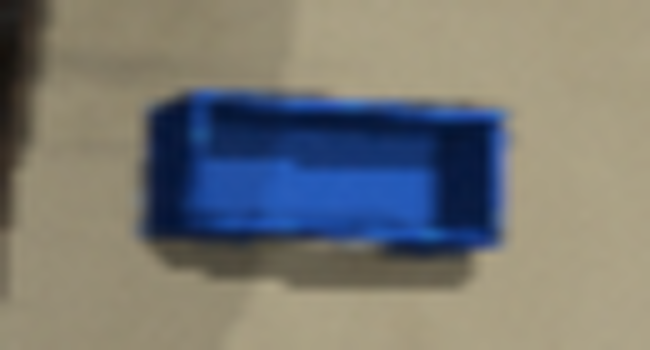

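```bash
python3 -m inch '{"jaw":[0,0,0,0,0,0,0],"xyz":[[1.5,2.2,0],[3.4,4.85,-1],[3.4,4.85,-4],[3.4,4.85,-7],[3.4,4.85,-7],[3.4,4.85,-7],[3.4,4.85,-7]],"twist":[[0,0,0],[0,0,0],[0,0,0],[0,0,0],[0,0,0],[0,0,0],[0,0,0]]}' 60
python3 - <<'E'
from h import *
np.set_printoptions(precision=4,suppress=True)
w=manip.snapshot("wrist");print(manip.observe()["eef_pos"])
cv2.imwrite("pics/w16.png",w["image"][:,:,::-1])
E
```

```text
clock: 15.63
eef_pos: [0.662, 0.0225, 0.2379]
ee_rot: [[-0.126, 0.992, 0.005], [0.992, 0.126, 0.004], [0.003, 0.006, -1.0]]
contact_force: [-0.3, -0.2, 0.9]
opening: 0.5
[0.6625 0.0221 0.2384]
```

View pics/w16.png

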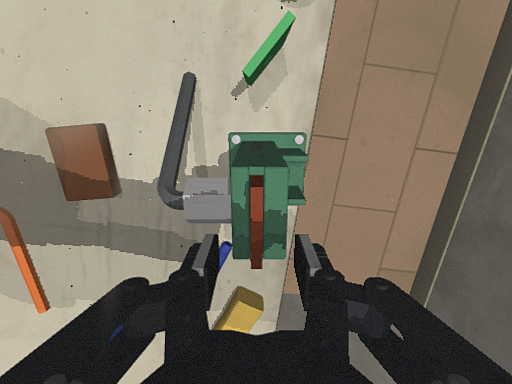

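```bash
python3 -m inch '{"jaw":[0,0,0,0,0.4,0.8,1,1,1,1],"xyz":[[0,-0.1,-2],[0,-0.1,-4],[0,-0.1,-4.85],[0,-0.1,-4.85],[0,-0.1,-4.85],[0,-0.1,-4.85],[0,-0.1,-4.85],[0,-0.1,-4.85],[0,-0.1,-4.85],[0,-0.1,-4.85]],"twist":[[0,0,0],[0,0,0],[0,0,0],[0,0,0],[0,0,0],[0,0,0],[0,0,0],[0,0,0],[0,0,0],[0,0,0]]}' 60
```

```text
clock: 16.52
eef_pos: [0.6633, 0.0209, 0.1916]
ee_rot: [[-0.125, 0.992, 0.009], [0.992, 0.125, 0.003], [0.002, 0.009, -1.0]]
contact_force: [-0.4, -0.0, 6.7]
opening: 0.077
```

```bash
python3 -m inch '{"jaw":[1,1,1,1,1,1],"xyz":[[0,0,0.4],[0,0,1],[0,0,1.8],[0,0,2.6],[0,0,3],[0,0,3]],"twist":[[0,0,0],[0,0,0],[0,0,0],[0,0,0],[0,0,0],[0,0,0]]}' 60
python3 - <<'E'
from h import *
w=manip.snapshot("wrist");o=manip.observe();print(o["eef_pos"],o["contact_force"],o["wrist_torque"])
cv2.imwrite("pics/w17.png",w["image"][:,:,::-1])
E
```

```text
clock: 17.02
eef_pos: [0.6636, 0.0209, 0.223]
ee_rot: [[-0.125, 0.992, 0.01], [0.992, 0.125, 0.003], [0.002, 0.01, -1.0]]
contact_force: [-1.2, -0.2, 0.7]
opening: 0.077
[0.66344053 0.02090726 0.22230429] [-0.71023005  0.13012068  0.59416938] [-0.08342683  0.28521939 -0.04678493]
```

View pics/w17.png

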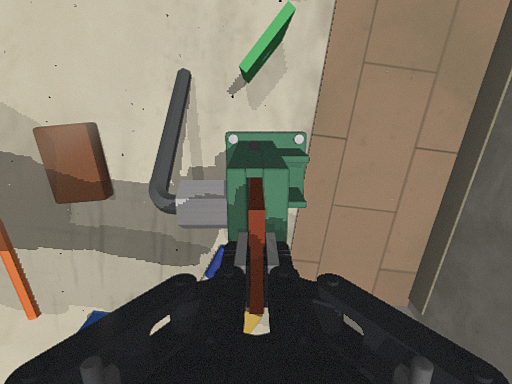

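```bash
python3 -m inch '{"jaw":[1,1,1,1,1,1],"xyz":[[0,0,1.5],[0,0,3],[0,0,4.5],[0,0,6],[0,0,7.5],[0,0,8]],"twist":[[0,0,0],[0,0,0],[0,0,0],[0,0,0],[0,0,0],[0,0,0]]}' 60
python3 - <<'E'
from h import *
np.set_printoptions(precision=4,suppress=True)
t=np.load("top15.npy",allow_pickle=True).item()
P=[plane(t,325+u/10-.45,185+v/10-.45,.075) for u,v in((195,93),(505,111),(498,247),(185,238))]
c=np.mean(P,0);d=(P[0]+P[3]-P[1]-P[2])/2;print(P,c,np.linalg.norm(d),np.degrees(np.arctan2(-d[0],d[1])),np.linalg.norm(P[0]-P[3]))
o=manip.observe();print(o['eef_pos'],c-o['eef_pos'],o['qpos'])
E
```

```text
clock: 17.57
eef_pos: [0.6642, 0.0209, 0.3043]
ee_rot: [[-0.125, 0.992, 0.013], [0.992, 0.125, 0.003], [0.001, 0.013, -1.0]]
contact_force: [0.6, 0.8, 0.1]
opening: 0.076
[array([ 0.4858, -0.2317,  0.075 ]), array([ 0.4827, -0.3262,  0.075 ]), array([ 0.4411, -0.3239,  0.075 ]), array([ 0.4414, -0.2289,  0.075 ])] [ 0.4627 -0.2777  0.075 ] 0.09474617613249761 -1.0371585540863668 0.04446381377093551
[0.6642 0.0209 0.3043] [-0.2015 -0.2985 -0.2293] [-4.6074 31.3308 22.9945 80.9635  0.2286 78.202 ]
```

```bash
python3 -m inch '{"jaw":[1,1,1,1,1,1,1,1,1,1],"xyz":[[-1,-2,0],[-3.5,-5,0],[-6,-8.5,0],[-8.5,-12,0],[-11,-15.8,0],[-13.5,-19.5,0],[-16,-23.5,0],[-18.5,-27.2,0],[-19.8,-29.5,0],[-20.15,-29.85,0]],"twist":[[0,0,-0.02],[0,0,-0.05],[0,0,-0.08],[0,0,-0.11],[0,0,-0.143],[0,0,-0.143],[0,0,-0.143],[0,0,-0.143],[0,0,-0.143],[0,0,-0.143]]}' 60
python3 - <<'E'
from h import *
np.set_printoptions(precision=4,suppress=True)
o=manip.observe();R=o['ee_rot'];print(o['eef_pos'],R)
for n in("wrist","scene","top"):
    w=manip.snapshot(n);np.save(n+"18.npy",w,allow_pickle=True);cv2.imwrite(f"pics/{n}18.png",w["image"][:,:,::-1])
E
```

```text
clock: 18.4
eef_pos: [0.4598, -0.2822, 0.3037]
ee_rot: [[0.022, 1.0, 0.012], [1.0, -0.022, -0.0], [-0.0, 0.012, -1.0]]
contact_force: [-0.2, -0.8, -0.6]
opening: 0.081
[ 0.4598 -0.2822  0.3037] [[ 0.0218  0.9997  0.0117]
 [ 0.9998 -0.0218 -0.0005]
 [-0.0002  0.0117 -0.9999]]
```

View pics/wrist18.png

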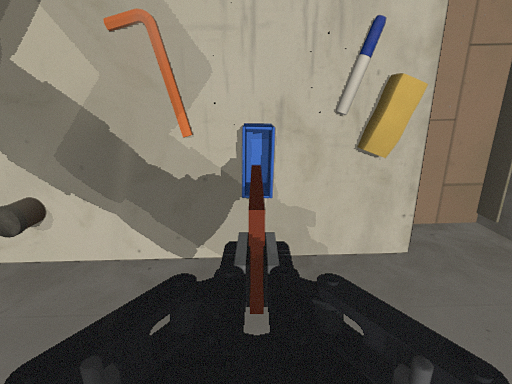

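View pics/top18.png

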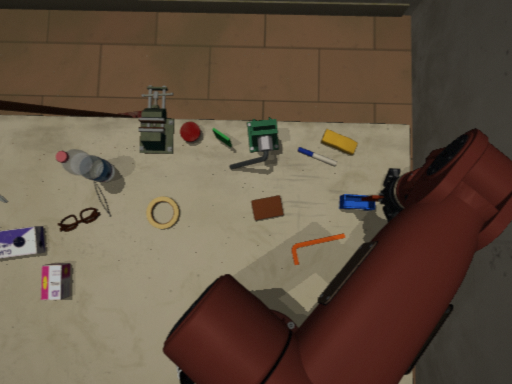

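View pics/scene18.png

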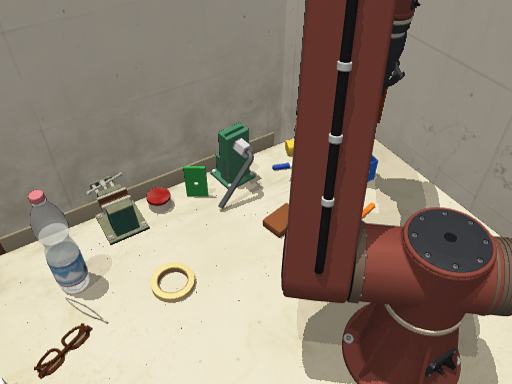

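```bash
python3 - <<'E'
from h import *
np.set_printoptions(precision=4,suppress=True)
w=np.load("wrist18.npy",allow_pickle=True).item()
cv2.imwrite("pics/w18c.png",cv2.resize(w["image"][115:215,220:300,::-1],None,fx=6,fy=6,interpolation=2))
t=np.load("top18.npy",allow_pickle=True).item()
cv2.imwrite("pics/t18c.png",cv2.resize(t["image"][185:220,325:410,::-1],None,fx=8,fy=8,interpolation=2))
E
```

```text
(no output)
```

View pics/w18c.png

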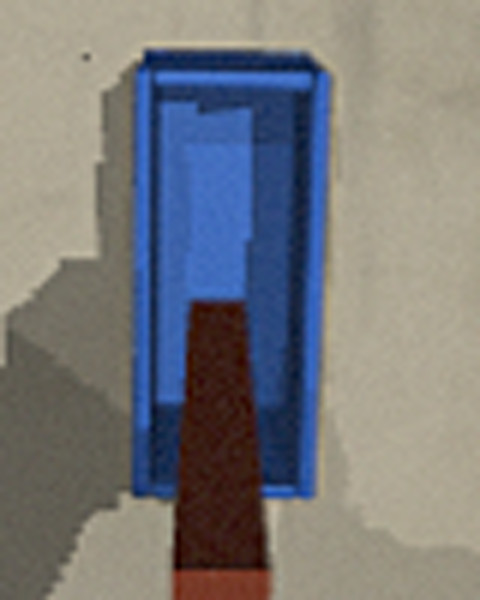

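```bash
python3 - <<'E'
from h import *
np.set_printoptions(precision=4,suppress=True)
w=np.load("wrist18.npy",allow_pickle=True).item()
f=lambda u,v,z:plane(w,220+u/6-.4,115+v/6-.4,z)
P=[f(u,v,.075) for u,v in((136,68),(330,70),(316,497),(133,497))]
c=np.mean(P,0);d=(P[0]+P[1]-P[2]-P[3])/2
print(c,np.linalg.norm(d),np.degrees(np.arctan2(-d[0],d[1])),np.linalg.norm(P[0]-P[1]),np.linalg.norm(P[2]-P[3]))
zb=manip.observe()['eef_pos'][2]-.1016
# blank bottom +y edge center (crop 217,301), top +y edge (222,570)
print(f(217,301,zb),f(222,570,zb+.11))
E
```

```text
[ 0.4636 -0.2769  0.075 ] 0.09539522764520661 -2.2134384992727236 0.04107265812816318 0.041899061254144145
[ 0.4604 -0.2531  0.2022] [ 0.4599 -0.2524  0.3122]
```

```bash
python3 -m inch '{"jaw":[1,1,1,1,1,1,1,1],"xyz":[[0.3,0.5,0],[0.35,0.55,-2],[0.35,0.55,-4.5],[0.35,0.55,-7],[0.35,0.55,-9],[0.35,0.55,-10],[0.35,0.55,-10],[0.35,0.55,-10]],"twist":[[0,0,0],[0,0,0],[0,0,0],[0,0,0],[0,0,0],[0,0,0],[0,0,0],[0,0,0]]}' 60
python3 - <<'E'
from h import *
print(manip.observe()['eef_pos'])
w=manip.snapshot("wrist");np.save("wrist19.npy",w,allow_pickle=True)
cv2.imwrite("pics/w19.png",w["image"][:,:,::-1])
E
```

```text
clock: 19.22
eef_pos: [0.4665, -0.2717, 0.2041]
ee_rot: [[0.018, 1.0, 0.013], [1.0, -0.018, 0.002], [0.002, 0.013, -1.0]]
contact_force: [0.6, 0.3, -0.4]
opening: 0.077
[ 0.46645749 -0.27168844  0.20407396]
```

View pics/w19.png

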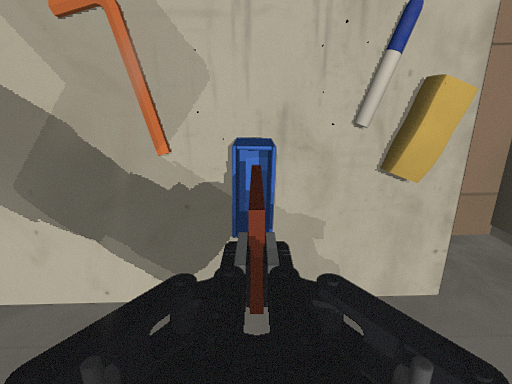

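```bash
python3 -m inch '{"jaw":[1,1,1,1,1,1],"xyz":[[-0.3,-0.45,0],[-0.3,-0.45,0],[-0.3,-0.45,-1.5],[-0.3,-0.45,-3],[-0.3,-0.45,-3.5],[-0.3,-0.45,-3.5]],"twist":[[0,0,0],[0,0,0],[0,0,0],[0,0,0],[0,0,0],[0,0,0]]}' 60
python3 - <<'E'
from h import *
print(manip.observe()['eef_pos'],manip.observe()['contact_force'])
w=manip.snapshot("wrist");np.save("wrist20.npy",w,allow_pickle=True)
cv2.imwrite("pics/w20c.png",cv2.resize(w["image"][110:260,200:320,::-1],None,fx=4,fy=4,interpolation=2))
E
```

```text
clock: 19.77
eef_pos: [0.4632, -0.2766, 0.1693]
ee_rot: [[0.019, 1.0, 0.013], [1.0, -0.019, 0.002], [0.002, 0.013, -1.0]]
contact_force: [0.2, -0.5, -0.0]
opening: 0.083
[ 0.46321865 -0.27661726  0.16925536] [ 0.22631087 -0.53787618 -0.04440638]
```

View pics/w20c.png

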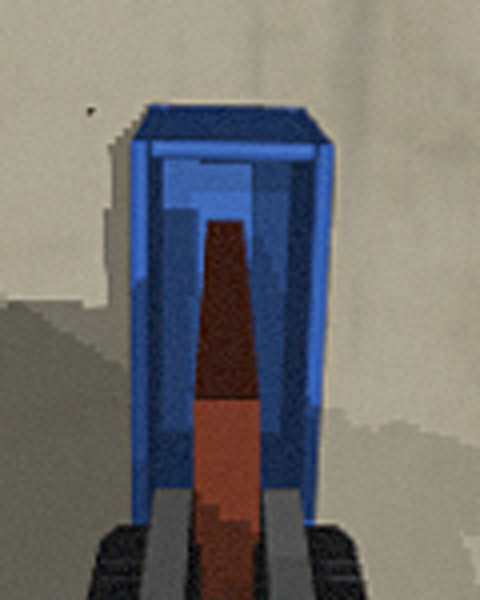

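```bash
python3 -m inch '{"jaw":[1,1,1,1,1,1,1],"xyz":[[0,0,-1.5],[0,0,-3],[0,0,-4.5],[0,0,-5.3],[0,0,-5.8],[0,0,-5.9],[0,0,-5.9]],"twist":[[0,0,0],[0,0,0],[0,0,0],[0,0,0],[0,0,0],[0,0,0],[0,0,0]]}' 60
python3 -m inch '{"jaw":[1,1,1],"xyz":[[0,0,-0.2],[0,0,-0.3],[0,0,-0.3]],"twist":[[0,0,0],[0,0,0],[0,0,0]]}' 60
```

```text
clock: 20.4
eef_pos: [0.4639, -0.2771, 0.1116]
ee_rot: [[0.019, 1.0, 0.014], [1.0, -0.019, 0.001], [0.001, 0.014, -1.0]]
contact_force: [0.4, 0.2, -0.7]
opening: 0.077
clock: 20.65
eef_pos: [0.4641, -0.2773, 0.1089]
ee_rot: [[0.019, 1.0, 0.014], [1.0, -0.019, 0.0], [0.001, 0.014, -1.0]]
contact_force: [0.4, -0.4, -1.2]
opening: 0.078
```

```bash
python3 -m inch '{"jaw":[1,1,1,1],"xyz":[[0,0,-0.2],[0,0,-0.35],[0,0,-0.35],[0,0,-0.35]],"twist":[[0,0,0],[0,0,0],[0,0,0],[0,0,0]]}' 60
```

```text
clock: 20.98
eef_pos: [0.4644, -0.2775, 0.1056]
ee_rot: [[0.019, 1.0, 0.015], [1.0, -0.019, 0.0], [0.0, 0.015, -1.0]]
contact_force: [0.2, 0.1, 1.5]
opening: 0.077
```

```bash
python3 -m inch '{"jaw":[0.7,0.6,0.5,0.4,0.2,0,0,0],"xyz":[[0,0,0],[0,0,0],[0,0,0],[0,0,0],[0,0,0],[0,0,0],[0,0,0],[0,0,0]],"twist":[[0,0,0],[0,0,0],[0,0,0],[0,0,0],[0,0,0],[0,0,0],[0,0,0],[0,0,0]]}' 40
python3 - <<'E'
from h import *
w=manip.snapshot("wrist")
cv2.imwrite("pics/w21.png",w["image"][:,:,::-1])
E
```

```text
clock: 21.65
eef_pos: [0.4644, -0.2775, 0.1056]
ee_rot: [[0.019, 1.0, 0.015], [1.0, -0.019, 0.0], [0.0, 0.015, -1.0]]
contact_force: [0.5, 1.0, -0.7]
opening: 0.5
```

View pics/w21.png

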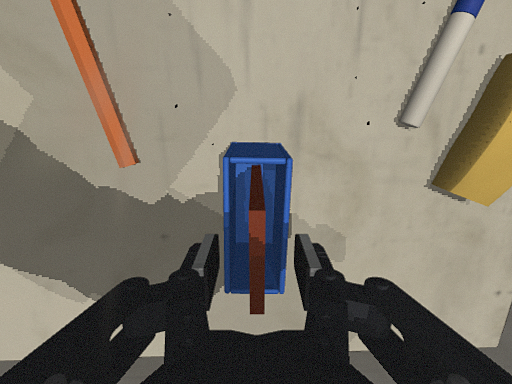

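```bash
python3 -m inch '{"jaw":[0,0,0,0,0,0,0,0],"xyz":[[0,0,1],[0,0,3],[0,0,6],[0,0,10],[0,-1,14],[-2,-4,16],[-4,-7,16],[-4,-7,16]],"twist":[[0,0,0],[0,0,0],[0,0,0],[0,0,0],[0,0,0],[0,0,0],[0,0,0],[0,0,0]]}' 40
python3 - <<'E'
from h import *
np.set_printoptions(precision=4,suppress=True)
for n in("wrist","top","scene"):
    w=manip.snapshot(n);np.save(n+"22.npy",w,allow_pickle=True);cv2.imwrite(f"pics/{n}22.png",w["image"][:,:,::-1])
a=cv2.imread("pics/top22.png")[110:270,140:400];cv2.imwrite("pics/t22c.png",cv2.resize(a,None,fx=3,fy=3,interpolation=2))
E
```

```text
clock: 22.37
eef_pos: [0.4225, -0.3523, 0.2681]
ee_rot: [[0.022, 1.0, 0.017], [1.0, -0.022, -0.005], [-0.005, 0.017, -1.0]]
contact_force: [0.1, -0.2, -0.3]
opening: 0.498
```

View pics/wrist22.png

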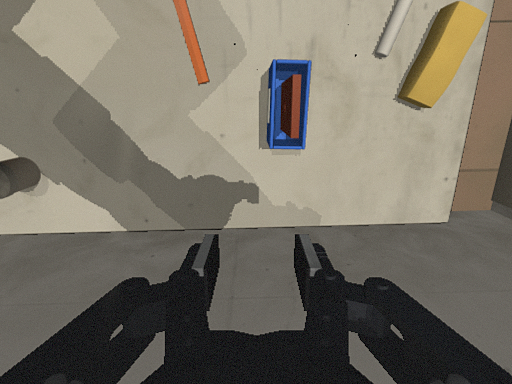

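View pics/t22c.png

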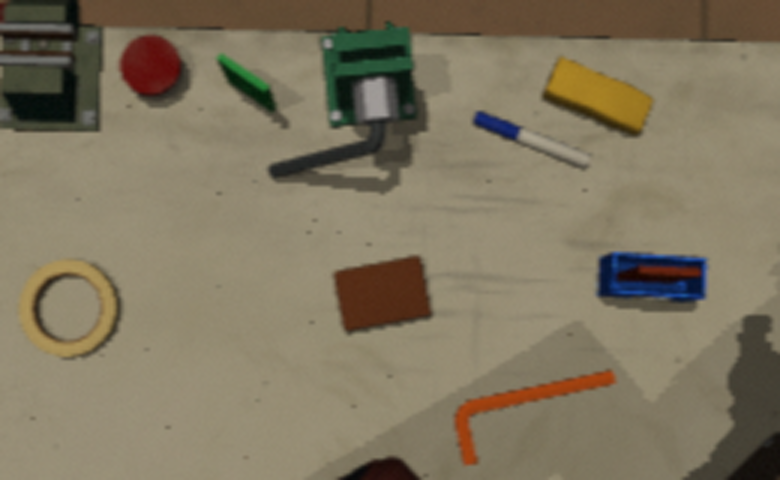

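```bash
python3 - <<'E'
from h import *
np.set_printoptions(precision=4,suppress=True)
w=np.load("wrist22.npy",allow_pickle=True).item()
cv2.imwrite("pics/w22c.png",cv2.resize(w["image"][60:180,180:330,::-1],None,fx=5,fy=5,interpolation=2))
E
```

```text
(no output)
```

View pics/w22c.png

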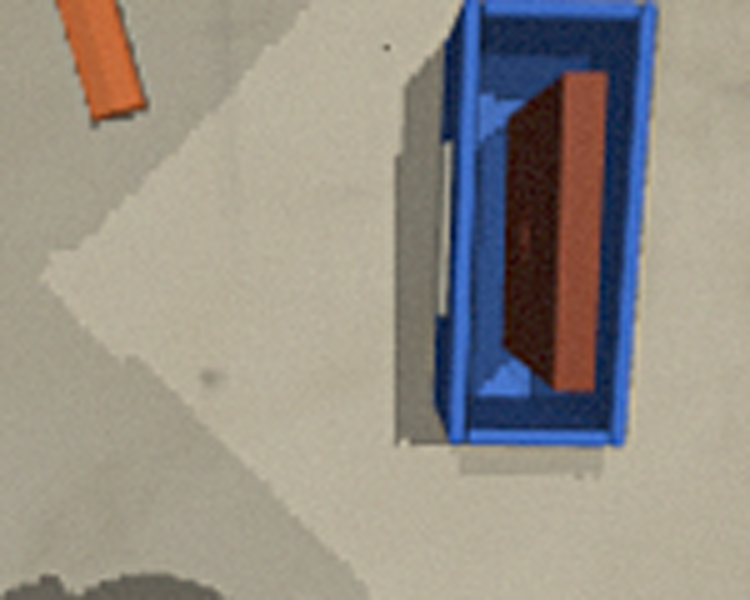

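```bash
python3 -m inch '{"jaw":[0,0,0,0],"xyz":[[0,0,0],[0,0,0],[0,0,0],[0,0,0]],"twist":[[0,0,0],[0,0,0],[0,0,0],[0,0,0]]}' 40
python3 - <<'E'
from h import *
np.set_printoptions(precision=4,suppress=True)
w0=np.load("wrist22.npy",allow_pickle=True).item();w=manip.snapshot("wrist")
print("diff",np.abs(w["image"].astype(int)-w0["image"])[60:160,260:315].mean())
f=lambda u,v:plane(w0,180+u/5-.4,60+v/5-.4,.114)
print('blank top',np.mean([f(563,72),f(607,72),f(595,389),f(555,389)],0))
t=manip.snapshot("top")
g0=np.load("top14.npy",allow_pickle=True).item()["image"].mean(2);g=t["image"].mean(2)
for r in(138,142,146):print(g0[r,255:276].astype(int),g[r,255:276].astype(int))
o=manip.observe();print(o['clock'],o['contact_force'])
E
```

```text
clock: 22.85
eef_pos: [0.4244, -0.3467, 0.2658]
ee_rot: [[0.019, 1.0, 0.015], [1.0, -0.019, 0.001], [0.001, 0.015, -1.0]]
contact_force: [-0.8, 0.7, 0.6]
opening: 0.502
diff 25.272424242424243
blank top [ 0.4648 -0.2773  0.114 ]
[ 21  20  40  62  86 118 158 176 178 176 177 175 165 128  95  84  70  39
  21  20  20] [ 15  17  34  53  72 100 134 152 152 154 153 153 141 109  78  72  58  31
  20  14  14]
[ 19  22  43  78  97 106 146 176 177 178 179 178 173 145 104  89  80  51
  23  20  23] [ 17  19  39  68  84  89 127 151 154 154 154 155 150 125  88  76  66  42
  20  16  21]
[ 28  29  36  73  97 103 126 160 175 177 177 178 177 162 126  92  86  69
  43  46  64] [ 24  24  30  61  82  86 108 138 152 153 155 154 151 140 109  80  72  58
  37  40  53]
22.95 [-0.1365  0.4096  0.114 ]
```

```bash
python3 - <<'E'
from h import *
a=manip.snapshot("wrist")["image"];b=manip.snapshot("wrist")["image"]
print(np.abs(a.astype(int)-b)[60:160,260:315].mean(), np.linalg.norm(manip.observe()['joint_vel']))
print(manip.sign_off())
E
```

```text
5.937030303030303 0.1695590933930017
the job is handed in; nothing more can be done
None
```

I finished every step and handed the job in at about 23 s of the 67 s allowed. The interface gave no verdict.

**Key:** I pulled it straight out, turned it a quarter turn and levelled it. I then pushed the short arm about 36 mm into the socket, with the long arm to the left.

**Screw:** My first lever-down only reached about 0.46 rad, right at the limit. I gripped the key again and levered it further, to about 0.56 rad (32°). That figure comes from the edges of the screw head in the wrist view. A rougher estimate from the top view agreed, at 0.55–0.58. The top view before hand-in showed the same head edges as after the second push, with the key still in the socket.

**Blank:** It slid up freely out of the slot. I lowered it until it touched the bin floor and let it go there. The last measurement put its top edge within about 2 mm of the bin's centre, standing upright. I saw no sign of a drop.

**Other objects:** The sanding block, yellow bar, pot and tape look unmoved in the last top view; I did not measure them. The arm was clear of everything, with the contact force near zero.

**Checks that were not clean:**
- **First lever-down:** the angle estimates disagreed. The key's own angle suggested about 0.53 rad, the wrist view 0.457 and the top view about 0.43.
- **Second grip:** the tool sat about 6 mm off target, with a side load of about 9 N until I released it.
- **Blank at rest:** my first before-and-after comparison was spoiled because the arm was still settling. Two more pictures just before hand-in differed slightly, which I took for camera noise and the arm's slight movement, but I did not rule out motion of the blank.

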